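# Pack the sample pail and hang it for collection

### The arm

A 6-joint arm with a two-finger parallel gripper is mounted at the origin on the work surface. World frame = base frame: x ahead of the robot, y to its left, z up, the work surface at z = 0. Lengths are in m, angles in rad, forces in N, time in s.
With the tool pointing down it reaches from about 0.25 to 0.775 m from the base axis. Payload 8.9 kg.
Tool frame: the origin (TCP) lies at the very end of the fingers, on their centre line; the grasp point (between the pads) lies 19 mm behind it; x points along the fingers, y is the direction in which the jaws open and shut, and the axes are right-handed (so a half turn about x gives the same grasp; the last joint's range is limited). The gripper opens to 85 mm and grips with 20 to 120 N. Pads are 22 mm wide; open, the fingers measure 114 mm over their backs; the gripper's body (76 mm by 85 mm) begins 54 mm behind the grasp point. The pads swing forward as they close: fully open they stand 13 mm farther back than shut.
Start: joints at [1.099, 0.291, -0.153, 1.127, 0, 1.431], TCP at [0.172, 0.496, 0.231] pointing down, gripper open.
Joint ranges: [-2.52, 2.52], [-0.91, 1.74], [-1.3, 1.37], [-1.96, 2.02], [-1.52, 1.47], [-3.14, 3.14]. Speed limits (rad/s): [2.22, 2.22, 2.79, 3.14, 3.14, 3.14].

### API

Orientations are given as a rotation vector (axis times angle).
In Python, from workcell import robot gives the robot as it stands.
- The arm moves only by the tool carry_out, never from a script. Its argument "plan" is a list that holds one entry, the list of rows, each a list of 7 numbers: the finger opening in mm, from 0 to 85.4, then the shift along the tool's x, y, z in mm, then the turn, a rotation vector about the tool's x, y, z in rad. In form: [[[grip, tx, ty, tz, rx, ry, rz], ...]]. A call has exactly 10 rows; each row shifts and turns the commanded pose from where the row before left it, along the tool's axes as they then stand; what a row does not reach is not made up. A row lasts 1/10 s, in which the tool goes at most 50 mm and 8.59 degrees, less where a joint would pass 70% of its speed; a pose out of reach is approached as far as the arm can. A call with a gripper value outside its range is refused whole. The fingers move at their own pace and stop on an object; "force" is the grip in N (left out, the last holds). Time passes only in rows, so rows that do not move let the fingers close, or fill a call up. It gives the time, the measured TCP pose, the force and the opening at its end, in the units of the state.
- robot.state(): the state, without advancing time (a new reading comes with each control period).
- robot.capture(name): name is "scene" or "top"; returns the picture (384x512x3 uint8, red, green, blue); there is no depth.
- robot.camera_model(name): a dict with "camera_matrix" (3x3 intrinsics, pixels), "D" ([k1, k2, p1, p2, k3] as OpenCV has them; the pictures are not rectified), "rvec" (rotation vector, rad) and "tvec" (3), from world to camera coordinates, as OpenCV has them. Camera axes: x right, y down, z forward; pixel columns grow to the right and rows downward; lengths in m; the calibration is good to about 2 mm. A picture is of the moment at which its call begins. camera_model takes no time and is no camera call.
- robot.finish_job(): hands the job in, once; it reports no verdict.
The state is a dict: "time_s": time; "joint_pos": joint angles; "qd": joint speeds; "effort": joint torques, N m; "tool_pos": TCP position; "ee_rot": TCP orientation; "ft_force": force on the tool from outside, world axes, zero at the start; "moment": the same for the moment, N m; "finger_gap": finger opening in m.
Only numpy, scipy, OpenCV 4.12 (cv2) and the standard library are available. Lean on these libraries where they do the work, as an engineer would, in place of code of your own. Each camera call takes 0.05 s, during which the arm holds its last target. There are 200 camera calls.

### The job

Pack the samples for collection: stand every amber sample bottle on the bench upright in the open steel pail, then put the deep blue lid on with its red mark at the pail's red mark, so that its key drops into the notch in the rim and the lid sits fully home. With the pail still standing on the bench, raise its flat-lying bail upright, then lift the pail by the bail and leave it hanging still by the bail's blue bar from both prongs of the twin hook. Never tip the pail over, and leave the other things on the bench where they are.

Things in the scene. Friction and masses are not known exactly. Their poses are not given: they have to be found in the camera images.
- pail: open round steel pail, about 0.42 kg, loose; origin at the centre of its underside, z up. Outer diameter 146 mm, inner diameter 136 mm, wall 4 mm, floor 4 mm thick, rim 52 mm above the origin. Its +x axis points to the notch in the rim (20 mm wide, 10 mm deep), with a red stripe on the outside below it; the bail lies out over the -x side. Two ears stand outside the wall at y = +-84 to 88 mm, up to 88 mm high, carrying the bail's pivots at (0, +-90, 80) mm.
- pail_rim (a point): centre of the pail's mouth, in the rim's plane, on the pail's axis; turns with the pail
- pail_mid (a point): point on the pail's axis 49 mm above its underside: where the middle of a bottle standing in the pail lies in height
- bail (a joint): angle of the bail about its pivots: 0 = lying flat (level, stopped there) over the pail's -x side, 1.57 = upright, 3.14 = flat over the +x side. It turns easily with slight friction: near upright (within about 15 degrees) it stays, else it falls. It is a U of steel rod, two legs at y = +-92 mm, joined by a straight blue bar.
- bail_bar (a point): middle of the bail's blue bar, a round bar 10 mm in diameter and 184 mm long along the pail's y axis, 125 mm from the pivot axis: lying flat it is 80 mm above the bench and 125 mm from the pail's axis; upright it is 205 mm above the pail's underside
- lid_handle (a point): grip point on the lid's handle, on the lid's axis, 84 mm above the lower edge of its skirt: a black upright bar 70 mm long (along the lid's x), 16 mm thick (along y), rising from 63 to 97 mm above the skirt's lower edge. The lid is a deep blue metal cap, 160 mm across, 130 g; it lies on the bench on its skirt, handle up. x points to its key and red mark, z up. It fits over the outside of the pail's rim with 3 mm of play all round.
- lid_seat (a point): point on the lid's axis at the height of the ledge inside it that rests on the pail's rim, 10 mm above the skirt's lower edge; it coincides with pail_rim when the lid is seated. There is room for the standing bottles under the lid (48 mm above the ledge).
- lid_key (a point): middle of the underside of the lid's key: a block 14 mm wide and 8 mm deep below the ledge, 71 mm from the lid's axis along the lid's +x, inside the skirt, marked by the red stripe on the lid's top and side. On the rim outside the notch it holds the lid up 8 mm; in the notch it is 44 mm above the pail's underside.
- bottle1_mid (a point): centre (half-way up) of an amber sample bottle with white cap: a straight upright cylinder 36 mm in diameter and 90 mm high (cap included), 35 to 70 g; None if this bottle is absent today; z axis up along the bottle
- bottle2_mid (a point): centre (half-way up) of an amber sample bottle with white cap: a straight upright cylinder 36 mm in diameter and 90 mm high (cap included), 35 to 70 g; None if this bottle is absent today; z axis up along the bottle
- bottle3_mid (a point): centre (half-way up) of an amber sample bottle with white cap: a straight upright cylinder 36 mm in diameter and 90 mm high (cap included), 35 to 70 g; None if this bottle is absent today; z axis up along the bottle
- bottle4_mid (a point): centre (half-way up) of an amber sample bottle with white cap: a straight upright cylinder 36 mm in diameter and 90 mm high (cap included), 35 to 70 g; None if this bottle is absent today; z axis up along the bottle
- stand: fixed twin hook stand: black post 270 mm high on a base plate 12 mm thick, with two steel prongs that reach towards the stand's -x (towards the robot), 90 mm apart; origin on the bench straight below the seat; the post is 125 mm behind it along +x, the base plate begins 50 mm behind it
- hook_seat (a point): middle between the bottoms of the two prongs (at the stand's y = +-45 mm), at the height of the bar's centre when it hangs there, 235 mm above the bench; the bar then lies along the stand's y axis (within 0.2 rad). Each prong (10 mm thick) is a wide V: it rises towards the post, and to an upturned tip 32 mm in front of the seat, whose top is 23 mm above this point. The hung pail (level if loaded evenly) clears the bench by 30 mm.
- pink_rack: pink pipette-tip rack with clear top, 85 x 125 x 66 mm; not part of the job; origin at the centre of its underside
- flask: clear conical flask, 76 mm wide at the foot, 120 mm high; not part of the job; origin at the centre of its underside
- beaker: small open glass beaker, 64 mm wide, 80 mm high; not part of the job; origin at the centre of its underside
- dish: flat closed glass dish, 90 mm wide, 14 mm high; not part of the job; origin at the centre of its underside
- wash: white wash bottle with red spout, 66 mm wide, about 170 mm high; not part of the job; origin at the centre of its underside
- boat: flat white weighing dish, 40 x 40 x 12 mm; not part of the job; origin at the centre of its underside
Mind the look-alikes: they are no part of the job. What is shaped like the part that bears lid_handle but yellow is not meant. What is shaped like the part that bears bottle3_mid but green is not meant.

How it is judged:
By the outcome, as a careful person would: the job done as asked, in the order asked, and still so for the second after the job is handed in, with the robot touching nothing.
Of bottle1, bottle2, bottle3, bottle4 only 2 to 4 are there at a start; the rules pass over those that are not, and their reading is None.
At some moment in a run one of lid may be knocked a few centimetres aside while the robot is not near it.
It also fails if it takes over 210 s, if anything falls off the work surface, if the arm or the gripper's body presses on something with over 40 N, if the wrist force passes 120 N, or if a joint passes its speed limit or range.

## Working session

There is one attempt and no reset: what is moved stays moved. The work goes in short steps, Python scripts to look and compute and a tool call to move; the robot and the scene stay as the last step left them, time stands still between calls to the robot, and variables do not carry over. Pictures are saved under pics/ and viewed, about 12 in all and at most 16, crops included, and the job is handed in when it is done.

Besides the shell and the picture viewer there is one more tool, called after ">>>" as name(argument=value, ...), one argument or row to a line, values as JSON. carry_out: Moves the arm, as the interface text tells. Its arguments: {"type":"object","properties":{"plan":{"type":"array","items":{"type":"array","items":{"type":"array","items":{"type":"number"}}}},"force":{"type":"number"}},"required":["plan"]}

```bash
ls; mkdir -p pics; python3 - <<'E'
from workcell import robot
import cv2,numpy as np
s=robot.state(); print(s)
for n in("scene","top"):
    im=robot.capture(n); cv2.imwrite(f"pics/{n}0.png",cv2.resize(im[:,:,::-1],(800,600),interpolation=cv2.INTER_CUBIC))
    m=robot.camera_model(n); print(n,m)
E
```

```text
pics
{'time_s': 0.0, 'joint_pos': array([ 1.09870895e+00,  2.91267260e-01, -1.54125294e-01,  1.12669279e+00,
       -1.11195200e-05,  1.43151658e+00]), 'qd': array([-1.07914520e-03, -9.15415528e-04,  2.29544827e-04,  8.68837939e-04,
       -2.90281436e-04,  1.09770789e-06]), 'effort': array([-7.94859807e-04, -5.37144148e+01,  3.31365931e+01,  1.58619590e-02,
       -1.79500489e-04,  1.29723858e-07]), 'tool_pos': array([0.17130644, 0.495805  , 0.23073945]), 'ee_rot': array([ 0.26021005,  1.55535001, -0.26215367]), 'ft_force': array([-0.58555009,  0.10384906, -0.0480503 ]), 'moment': array([0.00403984, 0.01357868, 0.00287732]), 'finger_gap': 0.08549068271934568}
scene {'camera_matrix': array([[382.24815018,   0.        , 254.60439864],
       [  0.        , 382.24815018, 192.75654673],
       [  0.        ,   0.        ,   1.        ]]), 'D': array([-0.1195241,  0.       ,  0.       ,  0.       ,  0.       ]), 'rvec': array([ 0.87258969,  2.46272769, -1.11240514]), 'tvec': array([ 0.39322651, -0.117908  ,  1.64166883])}
top {'camera_matrix': array([[384.94651582,   0.        , 259.6092775 ],
       [  0.        , 384.94651582, 194.43501464],
       [  0.        ,   0.        ,   1.        ]]), 'D': array([-0.03447346,  0.        ,  0.        ,  0.        ,  0.        ]), 'rvec': array([ 2.18869351, -2.14602131,  0.14184121]), 'tvec': array([0.03951999, 0.57456753, 1.19340543])}
```

View pics/scene0.png

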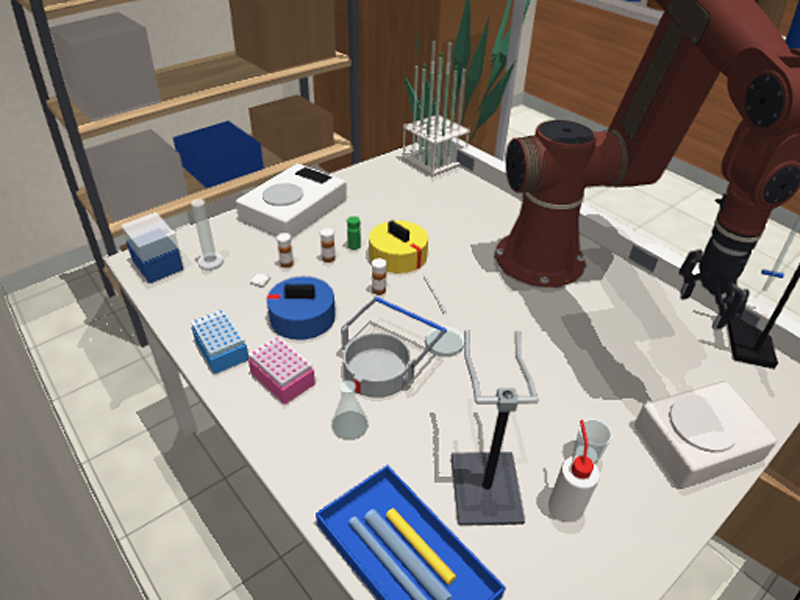

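View pics/top0.png

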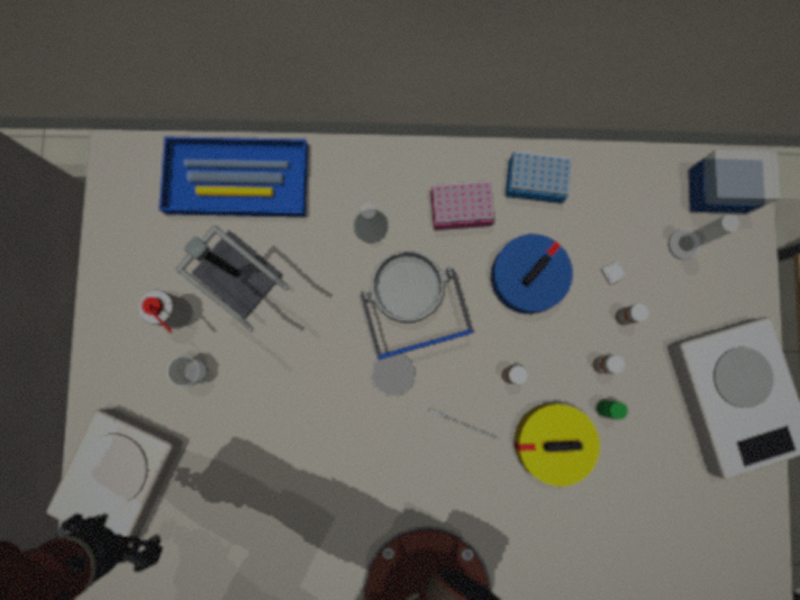

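Top view: the amber bottles with white caps are at about (515,374), (612,365) and (637,314). The green bottle at (613,409) is a decoy. The deep blue lid is at (533,273), and the yellow lid at (558,445) is also a decoy. The pail is at (408,287), with its bail lying towards (425,345), and the stand is at (230,270). I'll confirm these in enlarged crops.

```bash
cat > h.py <<'E'
import numpy as np,cv2
from workcell import robot
def cam(n):
    m=robot.camera_model(n); R,_=cv2.Rodrigues(np.array(m["rvec"],float)); return m,R,np.array(m["tvec"],float)
def px2w(n,pts,z):
    m,R,t=cam(n); p=cv2.undistortPoints(np.array(pts,float).reshape(-1,1,2),m["camera_matrix"],m["D"]).reshape(-1,2)
    d=np.c_[p,np.ones(len(p))]@R; c=-R.T@t
    s=(np.broadcast_to(z,len(p))-c[2])/d[:,2]; return c+d*s[:,None]
def w2px(n,P):
    m,R,t=cam(n); return cv2.projectPoints(np.array(P,float).reshape(-1,3),np.array(m["rvec"],float),t,m["camera_matrix"],m["D"])[0].reshape(-1,2)
def crop(im,x,y,w,h,k):
    return cv2.resize(im[y:y+h,x:x+w,::-1],None,fx=k,fy=k,interpolation=cv2.INTER_CUBIC)
def grid(c,x,y,k,st=10):
    h,w=c.shape[:2]
    for i in range(-(-x//st)*st,x+int(w/k),st):
        cv2.line(c,(int((i-x)*k),0),(int((i-x)*k),6),(0,0,0),1)
        cv2.putText(c,str(i),(int((i-x)*k)+1,16),0,.35,(0,0,0),1)
    for i in range(-(-y//st)*st,y+int(h/k),st):
        cv2.line(c,(0,int((i-y)*k)),(6,int((i-y)*k)),(0,0,0),1)
        cv2.putText(c,str(i),(8,int((i-y)*k)+4),0,.35,(0,0,0),1)
    return c
def view(n,f,x,y,w,h,k):
    im=robot.capture(n); cv2.imwrite(f"pics/{f}.png",grid(crop(im,x,y,w,h,k),x,y,k)); return im
E
python3 - <<'E'
from h import *
t=view("top","c1",225,140,200,150,4)
view("scene","c2",150,120,200,150,4)
cv2.imwrite("pics/c3.png",grid(crop(t,90,130,140,110,5),90,130,5))
E
```

```text
(no output)
```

View pics/c1.png

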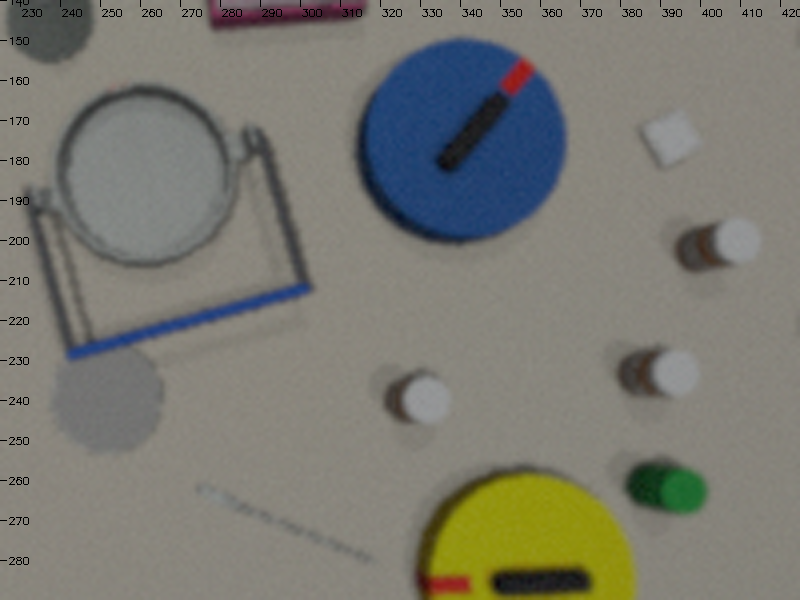

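View pics/c2.png

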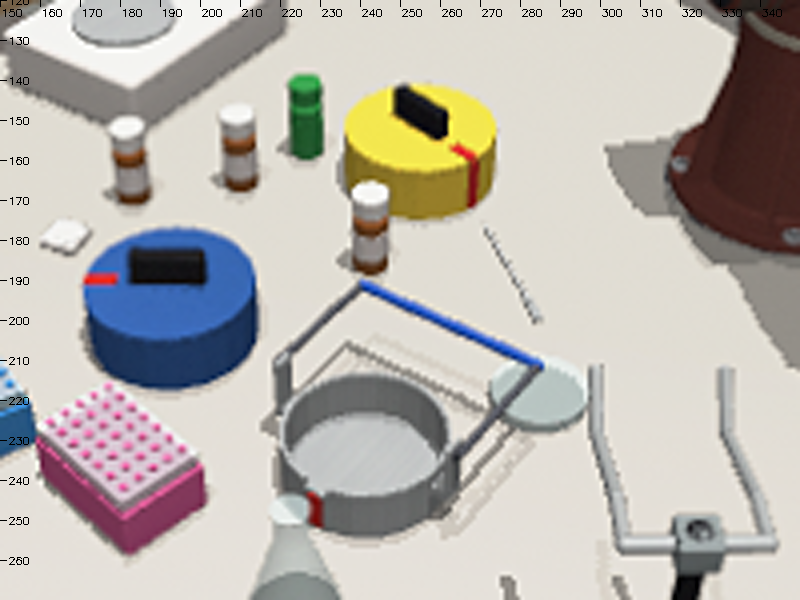

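View pics/c3.png

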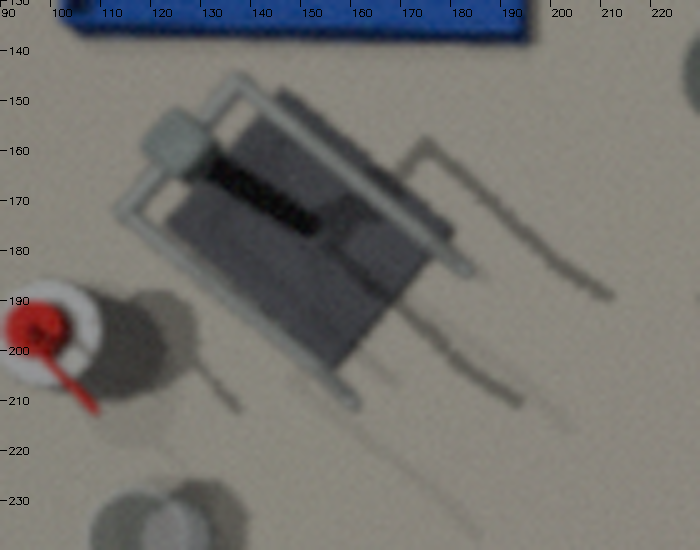

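The crop confirms three amber bottles, with cap centres at crop pixels (426,400), (675,372) and (737,242), and shows the green decoy beside them. The target lid is the deep blue one, centred at (465,139) with its red mark at (518,77). The yellow lid is the look-alike. The scene view puts the pail's red stripe at (316,510), opposite the bail, as described.

```bash
python3 - <<'E'
from h import *
np.set_printoptions(precision=4,suppress=True)
T=lambda a,k=4,x=225,y=140:[((u+.5)/k-.5+x,(v+.5)/k-.5+y) for u,v in a]
S=lambda a:T(a,4,150,120)
def p(name,a):print(name,a[:,:2].tolist() if 0 else a)
p("caps top",px2w("top",T([(426,400),(675,372),(737,242)]),.09))
p("caps scene",px2w("scene",S([(370,191),(238,113),(127,126)]),.09))
p("bottle bottoms scene",px2w("scene",S([(369,267),(241,185),(133,197)]),.0))
L=px2w("top",T([(465,139)]),.063);p("lid c",L)
p("lid edges",px2w("top",T([(363,139),(566,139),(465,39),(465,240)]),.063))
H=px2w("top",T([(500,98),(446,165)]),.097);p("handle",H);d=H[0]-H[1];print(np.arctan2(d[1],d[0]),H.mean(0))
M=px2w("top",T([(518,77)]),.063);d=(M-L)[0];print("mark",M,np.arctan2(d[1],d[0]))
p("handle scene top",px2w("scene",S([(167,250)]),.097)); p("lid scene top c",px2w("scene",S([(170,283)]),.063))
R=px2w("top",T([(148,176)]),.052);p("rim",R)
p("rim edges",px2w("top",T([(57,176),(240,176),(148,86),(148,267)]),.052))
B=px2w("top",T([(68,354),(311,287)]),.08);p("bar",B);m=B.mean(0);d=(R-m)[0];print("pail yaw from bar c",np.arctan2(d[1],d[0]),np.hypot(*d[:2]));e=B[1]-B[0];print("bar yaw",np.arctan2(e[1],e[0]),np.hypot(*e[:2]))
Bs=px2w("scene",S([(363,286),(541,365)]),.08);p("bar scene",Bs)
p("rim scene",px2w("scene",S([(364,434)]),.052)); p("stripe",px2w("scene",S([(316,510)]),.02))
p("tips top",px2w("top",T([(472,271),(353,404)],5,90,130),.255));p("tips scene",px2w("scene",S([(595,370),(727,372)]),.255))
p("back top",px2w("top",T([(240,77),(124,208)],5,90,130),.265));p("back scene",px2w("scene",S([(622,546),(770,545)]),.265))
E
```

```text
caps top [[ 0.4345 -0.1663  0.09  ]
 [ 0.4588 -0.3563  0.09  ]
 [ 0.5589 -0.4065  0.09  ]]
caps scene [[ 0.435  -0.1696  0.09  ]
 [ 0.4598 -0.3567  0.09  ]
 [ 0.5614 -0.407   0.09  ]]
bottle bottoms scene [[ 0.4395 -0.1653  0.    ]
 [ 0.4627 -0.3554 -0.    ]
 [ 0.5638 -0.4082  0.    ]]
lid c [[ 0.6389 -0.203   0.063 ]]
lid edges [[ 0.6371 -0.1226  0.063 ]
 [ 0.6407 -0.2831  0.063 ]
 [ 0.7192 -0.2036  0.063 ]
 [ 0.5591 -0.2025  0.063 ]]
handle [[ 0.6654 -0.2225  0.097 ]
 [ 0.6126 -0.1806  0.097 ]]
-0.6704337095472832 [ 0.639  -0.2016  0.097 ]
mark [[ 0.6895 -0.2456  0.063 ]] -0.6985697529889756
handle scene top [[ 0.6402 -0.2062  0.097 ]]
lid scene top c [[ 0.6437 -0.201   0.063 ]]
rim [[0.6059 0.0454 0.052 ]]
rim edges [[ 0.6044  0.1169  0.052 ]
 [ 0.6074 -0.0271  0.052 ]
 [ 0.678   0.0467  0.052 ]
 [ 0.534   0.044   0.052 ]]
bar [[ 0.4642  0.104   0.08  ]
 [ 0.5188 -0.0802  0.08  ]]
pail yaw from bar c 0.2846391462604981 0.1191803876692665
bar yaw -1.2829325763269763 0.19213714981499447
bar scene [[ 0.5192 -0.0727  0.08  ]
 [ 0.4635  0.1022  0.08  ]]
rim scene [[0.6152 0.0514 0.052 ]]
stripe [[0.6805 0.0707 0.02  ]]
tips top [[0.5715 0.2516 0.255 ]
 [0.5007 0.3103 0.255 ]]
tips scene [[0.5736 0.2554 0.255 ]
 [0.5032 0.3137 0.255 ]]
back top [[0.6701 0.3756 0.265 ]
 [0.5994 0.4321 0.265 ]]
back scene [[0.6767 0.3822 0.265 ]
 [0.6058 0.4388 0.265 ]]
```

```bash
cat >> h.py <<'E'
from scipy.spatial.transform import Rotation as Ro
def down(yaw):
    y=np.array([np.cos(yaw),np.sin(yaw),0]); x=np.array([0,0,-1.]); return Ro.from_matrix(np.c_[x,y,np.cross(x,y)])
def yawof(R): return np.arctan2(R.as_matrix()[1,1],R.as_matrix()[0,1])
def go(*wps):
    """wps: (x,y,z,jaw yaw mod pi): prints the turn, then the shift along the turned tool axes, in mm"""
    s=robot.state(); R=Ro.from_rotvec(s["ee_rot"]); p=s["tool_pos"]
    print("t %.1f pos"%s["time_s"],p.round(4),"yaw %.3f"%yawof(R),"j6 %.2f"%s["joint_pos"][5],"F",s["ft_force"].round(1),"gap %.1f"%(s["finger_gap"]*1e3))
    for w in wps:
        dy=(w[3]-yawof(R)+np.pi/2)%np.pi-np.pi/2; Rn=down(yawof(R)+dy)
        print(" turn",(R.inv()*Rn).as_rotvec().round(3),"shift",(Rn.inv().apply(np.array(w[:3])-p)*1e3).round(1)); R=Rn;p=np.array(w[:3])
E
python3 - <<'E'
from h import *
go((.4355,-.167,.2,-.76),(.4355,-.167,.052,-.76),(.4355,-.167,.2,-.76),(.6348,.0205,.2,-.76),(.6348,.0205,.057,-.76))
E
```

```text
t 0.2 pos [0.1714 0.4959 0.231 ] yaw 1.238 j6 1.43 F [0.5 0.8 0.4] gap 85.6
 turn [-1.144e+00 -1.000e-03  1.000e-03] shift [  31.  -648.2 -298.6]
 turn [0. 0. 0.] shift [148.   0.   0.]
 turn [0. 0. 0.] shift [-148.    0.    0.]
 turn [0. 0. 0.] shift [  0.  -15.3 273.2]
 turn [0. 0. 0.] shift [143.   0.   0.]
```

>>> carry_out(
  plan=[
    [[70,3,0,0,-0.127,0,0],[70,3,0,0,-0.127,0,0],[70,3,0,0,-0.127,0,0],[70,3,0,0,-0.127,0,0],[70,3,0,0,-0.127,0,0],[70,3,0,0,-0.127,0,0],[70,3,0,0,-0.127,0,0],[70,3,0,0,-0.127,0,0],[70,3,0,0,-0.127,0,0],[70,0,-20,-8,0,0,0]],
  ],
)

```text
time_s: 1.2
tool_pos: [0.18, 0.4775, 0.2037]
ee_rot: [-0.637, 1.475, 0.638]
ft_force: [0.0, 0.5, 1.2]
finger_gap: 0.07
```

>>> carry_out(
  plan=[
    [[70,0,-36,-17,0,0,0],[70,0,-36,-17,0,0,0],[70,0,-36,-17,0,0,0],[70,0,-36,-17,0,0,0],[70,0,-36,-17,0,0,0],[70,0,-36,-17,0,0,0],[70,0,-36,-17,0,0,0],[70,0,-36,-17,0,0,0],[70,0,-36,-17,0,0,0],[70,0,-36,-17,0,0,0]],
  ],
)

```text
time_s: 2.2
tool_pos: [0.3244, 0.1038, 0.2045]
ee_rot: [-0.633, 1.476, 0.633]
ft_force: [0.7, 0.4, 0.1]
finger_gap: 0.0699
```

>>> carry_out(
  plan=[
    [[70,0,-36,-17,0,0,0],[70,0,-36,-17,0,0,0],[70,0,-36,-17,0,0,0],[70,0,-36,-17,0,0,0],[70,0,-36,-17,0,0,0],[70,0,-36,-17,0,0,0],[70,0,-36,-17,0,0,0],[70,0,0,0,0,0,0],[70,0,0,0,0,0,0],[70,0,0,0,0,0,0]],
  ],
)

```text
time_s: 3.2
tool_pos: [0.424, -0.1538, 0.2041]
ee_rot: [-0.633, 1.477, 0.634]
ft_force: [0.0, -0.2, 0.4]
finger_gap: 0.07
```

```bash
python3 - <<'E'
from h import *
go((.4355,-.167,.2,-.76),(.4355,-.167,.052,-.76))
E
```

```text
t 3.2 pos [ 0.424  -0.1538  0.2041] yaw 2.381 j6 -1.32 F [ 0.  -0.2  0.4] gap 70.0
 turn [-0.    -0.    -0.001] shift [  4.1 -17.4  -1.7]
 turn [0. 0. 0.] shift [148.   0.   0.]
```

>>> carry_out(
  plan=[
    [[70,0,-17.4,-1.7,0,0,0],[70,30,0,0,0,0,0],[70,40,0,0,0,0,0],[70,40,0,0,0,0,0],[70,30,0,0,0,0,0],[70,12,0,0,0,0,0],[70,0,0,0,0,0,0],[30,0,0,0,0,0,0],[30,0,0,0,0,0,0],[30,0,0,0,0,0,0]],
  ],
  force=35,
)

```text
time_s: 4.2
tool_pos: [0.4368, -0.168, 0.0535]
ee_rot: [-0.634, 1.475, 0.632]
ft_force: [-1.5, 0.9, 5.7]
finger_gap: 0.035
```

>>> carry_out(
  plan=[
    [[30,0,0,0,0,0,0],[30,0,0,0,0,0,0],[30,-20,0,0,0,0,0],[30,-30,0,0,0,0,0],[30,-30,0,0,0,0,0],[30,-30,0,0,0,0,0],[30,-30,0,0,0,0,0],[30,-8,0,0,0,0,0],[30,0,0,0,0,0,0],[30,0,0,0,0,0,0]],
  ],
)

```text
time_s: 5.2
tool_pos: [0.4356, -0.1676, 0.1996]
ee_rot: [-0.633, 1.477, 0.634]
ft_force: [-0.4, -0.3, -0.5]
finger_gap: 0.0354
```

```bash
python3 - <<'E'
from h import *
go((.6348,.0205,.2,-.76),(.6348,.0205,.057,-.76))
E
```

```text
t 5.2 pos [ 0.4356 -0.1676  0.1996] yaw 2.381 j6 -1.33 F [-0.4 -0.3 -0.5] gap 35.4
 turn [-0.001 -0.    -0.001] shift [ -0.4 -14.7 273.6]
 turn [0. 0. 0.] shift [143.   0.   0.]
```

>>> carry_out(
  plan=[
    [[30,0,-2,20,0,0,0],[30,0,-2,38,0,0,0],[30,0,-2,38,0,0,0],[30,0,-2,38,0,0,0],[30,0,-2,38,0,0,0],[30,0,-2,38,0,0,0],[30,0,-2,38,0,0,0],[30,0,-0.7,25.6,0,0,0],[30,0,0,0,0,0,0],[30,0,0,0,0,0,0]],
  ],
)

```text
time_s: 6.2
tool_pos: [0.6344, 0.0205, 0.1983]
ee_rot: [-0.633, 1.479, 0.635]
ft_force: [0.2, -0.4, -0.6]
finger_gap: 0.0352
```

```bash
python3 - <<'E'
from h import *
go((.6348,.0205,.2,-.76),(.6348,.0205,.057,-.76))
view("top","d1",225,140,200,150,4)
E
```

```text
t 6.2 pos [0.6344 0.0205 0.1983] yaw 2.382 j6 -0.89 F [ 0.2 -0.4 -0.6] gap 35.2
 turn [ 0.    -0.002 -0.002] shift [-1.7 -0.3  0.3]
 turn [0. 0. 0.] shift [143.   0.   0.]
```

View pics/d1.png

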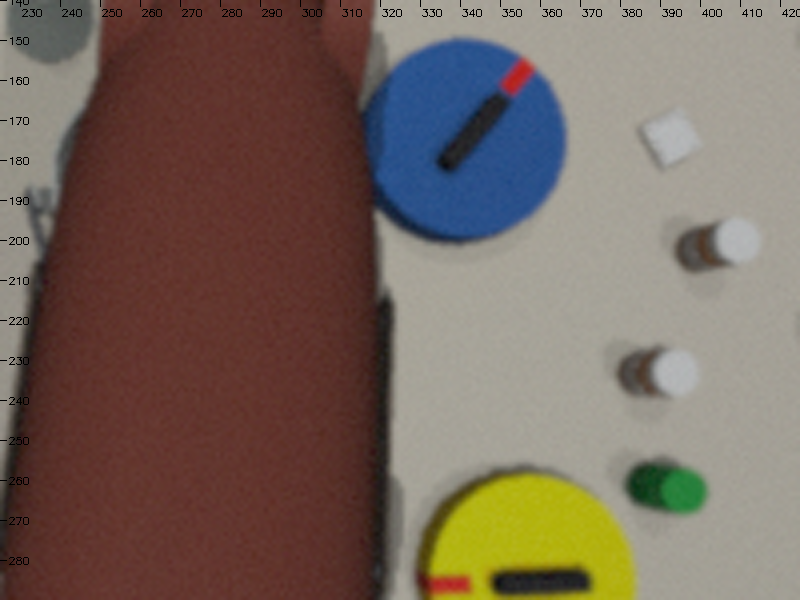

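The arm hides the pail from above, and nothing else has moved (7 pictures viewed so far). I'll lower bottle 1.

>>> carry_out(
  plan=[
    [[30,35,0,0,0,0,0],[30,35,0,0,0,0,0],[30,35,0,0,0,0,0],[30,20,0,0,0,0,0],[30,8,0,0,0,0,0],[30,6,0,0,0,0,0],[30,2,0,0,0,0,0],[30,0,0,0,0,0,0],[48,0,0,0,0,0,0],[48,0,0,0,0,0,0]],
  ],
)

```text
time_s: 7.25
tool_pos: [0.6359, 0.0202, 0.0602]
ee_rot: [-0.634, 1.475, 0.633]
ft_force: [-0.3, -0.3, -0.8]
finger_gap: 0.048
```

>>> carry_out(
  plan=[
    [[48,0,0,0,0,0,0],[48,0,0,0,0,0,0],[48,-10,0,0,0,0,0],[48,-25,0,0,0,0,0],[48,-35,0,0,0,0,0],[48,-35,0,0,0,0,0],[48,-35,0,0,0,0,0],[48,0,0,0,0,0,0],[48,0,0,0,0,0,0],[48,0,0,0,0,0,0]],
  ],
)

```text
time_s: 8.25
tool_pos: [0.6347, 0.0203, 0.1986]
ee_rot: [-0.633, 1.478, 0.634]
ft_force: [0.5, 0.2, -0.9]
finger_gap: 0.0479
```

```bash
python3 - <<'E'
from h import *
view("scene","d2",150,120,200,150,4)
go((.4595,-.3563,.2,.287),(.4595,-.3563,.052,.287),(.4595,-.3563,.2,.287),(.5725,.0355,.2,.287))
E
```

```text
t 8.3 pos [0.6346 0.0203 0.1983] yaw 2.381 j6 -0.89 F [-0.3  0.5 -0.4] gap 47.9
 turn [-1.048 -0.    -0.002] shift [  -1.7  274.5 -311.6]
 turn [-0.  0.  0.] shift [148.   0.  -0.]
 turn [0. 0. 0.] shift [-148.    0.    0.]
 turn [0. 0. 0.] shift [   0.  -219.3  343.8]
```

View pics/d2.png

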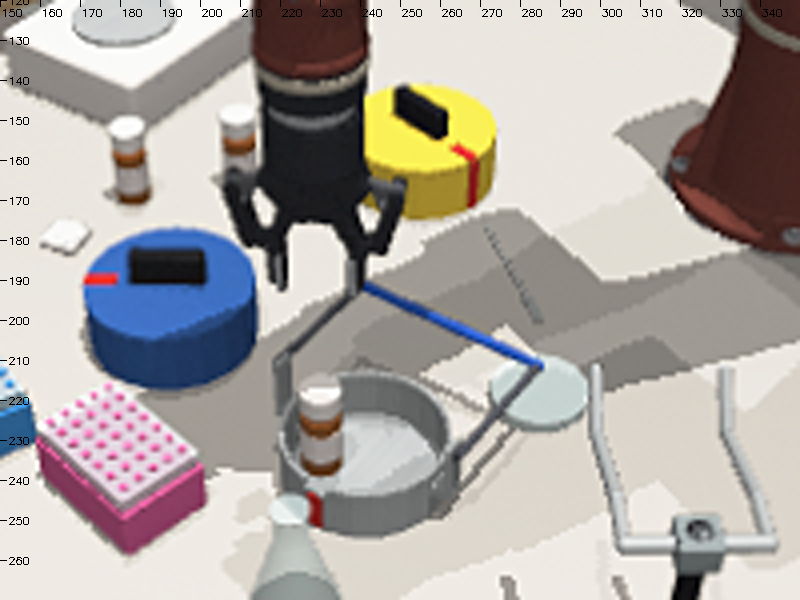

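Bottle 1 stands upright in the pail at (321,430), and the rest of the scene is unchanged (8 pictures viewed). Next, bottle 2 goes to the +60° slot, since that turn suits the wrist better.

```bash
python3 - <<'E'
from h import *
go((.4595,-.3563,.2,1.334),(.4595,-.3563,.052,1.334),(.4595,-.3563,.2,1.334),(.6167,.082,.2,1.334))
print(px2w("scene",[(150+321.5/4-.5,120+397/4-.5)],.094))
E
```

```text
t 8.3 pos [0.6346 0.0203 0.1983] yaw 2.381 j6 -0.89 F [-0.3  0.5 -0.4] gap 47.9
 turn [ 1.047e+00 -2.000e-03 -1.000e-03] shift [  -1.7 -407.1  -81.8]
 turn [0. 0. 0.] shift [148.   0.   0.]
 turn [0. 0. 0.] shift [-148.    0.    0.]
 turn [0. 0. 0.] shift [  0.  462.9  50. ]
[[0.64140663 0.02801394 0.094     ]]
```

>>> carry_out(
  plan=[
    [[70,0,0,0,0.131,0,0],[70,0,0,0,0.131,0,0],[70,0,0,0,0.131,0,0],[70,0,0,0,0.131,0,0],[70,0,0,0,0.131,0,0],[70,0,0,0,0.131,0,0],[70,0,0,0,0.131,0,0],[70,0,0,0,0.131,0,0],[70,0,-20,-4,0,0,0],[70,0,-35,-7,0,0,0]],
  ],
)

```text
time_s: 9.3
tool_pos: [0.6112, -0.0296, 0.1978]
ee_rot: [0.185, 1.565, -0.184]
ft_force: [-0.1, -0.3, -0.6]
finger_gap: 0.0698
```

>>> carry_out(
  plan=[
    [[70,0,-39,-8,0,0,0],[70,0,-39,-8,0,0,0],[70,0,-39,-8,0,0,0],[70,0,-39,-8,0,0,0],[70,0,-39,-8,0,0,0],[70,0,-39,-8,0,0,0],[70,0,-39,-8,0,0,0],[70,0,-39,-8,0,0,0],[70,0,-40,-7,0,0,0],[70,0,0,0,0,0,0]],
  ],
)

```text
time_s: 10.3
tool_pos: [0.4574, -0.3597, 0.1981]
ee_rot: [0.19, 1.564, -0.191]
ft_force: [0.6, 0.2, 0.1]
finger_gap: 0.0702
```

```bash
python3 - <<'E'
from h import *
go((.4595,-.3563,.052,1.334))
E
```

```text
t 10.3 pos [ 0.4574 -0.3597  0.1981] yaw 1.328 j6 -0.55 F [0.6 0.2 0.1] gap 70.2
 turn [-0.006 -0.002  0.001] shift [146.1   3.8   1.2]
```

>>> carry_out(
  plan=[
    [[70,0,3.8,1.2,-0.006,0,0],[70,30,0,0,0,0,0],[70,40,0,0,0,0,0],[70,40,0,0,0,0,0],[70,26,0,0,0,0,0],[70,10,0,0,0,0,0],[70,0,0,0,0,0,0],[30,0,0,0,0,0,0],[30,0,0,0,0,0,0],[30,0,0,0,0,0,0]],
  ],
)

```text
time_s: 11.3
tool_pos: [0.4627, -0.3534, 0.0549]
ee_rot: [0.181, 1.561, -0.183]
ft_force: [-0.2, 0.1, 5.0]
finger_gap: 0.0354
```

>>> carry_out(
  plan=[
    [[30,0,0,0,0,0,0],[30,0,0,0,0,0,0],[30,-20,0,0,0,0,0],[30,-30,0,0,0,0,0],[30,-30,0,0,0,0,0],[30,-30,0,0,0,0,0],[30,-30,0,0,0,0,0],[30,-8,10,1,0,0,0],[30,0,30,3,0,0,0],[30,0,40,4,0,0,0]],
  ],
)

```text
time_s: 12.3
tool_pos: [0.4879, -0.2766, 0.2013]
ee_rot: [0.184, 1.562, -0.184]
ft_force: [0.4, -0.7, -0.9]
finger_gap: 0.0353
```

>>> carry_out(
  plan=[
    [[30,0,42,5,0,0,0],[30,0,42,5,0,0,0],[30,0,42,5,0,0,0],[30,0,42,5,0,0,0],[30,0,42,5,0,0,0],[30,0,42,5,0,0,0],[30,0,42,5,0,0,0],[30,0,42,5,0,0,0],[30,0,35,2,0,0,0],[30,0,0,0,0,0,0]],
  ],
)

```text
time_s: 13.3
tool_pos: [0.6143, 0.0793, 0.2005]
ee_rot: [0.18, 1.564, -0.178]
ft_force: [0.1, -0.0, -0.9]
finger_gap: 0.0355
```

```bash
python3 - <<'E'
from h import *
go((.6167,.082,.057,1.334))
E
```

```text
t 13.3 pos [0.6143 0.0793 0.2005] yaw 1.343 j6 0.24 F [ 0.1 -0.  -0.9] gap 35.5
 turn [ 0.009 -0.001 -0.001] shift [143.5   3.2   1.8]
```

>>> carry_out(
  plan=[
    [[30,35,3.2,1.8,0.009,0,0],[30,35,0,0,0,0,0],[30,35,0,0,0,0,0],[30,20,0,0,0,0,0],[30,9,0,0,0,0,0],[30,6,0,0,0,0,0],[30,2,0,0,0,0,0],[30,0,0,0,0,0,0],[48,0,0,0,0,0,0],[48,0,0,0,0,0,0]],
  ],
)

```text
time_s: 14.3
tool_pos: [0.6172, 0.0776, 0.0602]
ee_rot: [0.189, 1.561, -0.189]
ft_force: [-0.1, 0.1, -0.8]
finger_gap: 0.0479
```

>>> carry_out(
  plan=[
    [[48,0,0,0,0,0,0],[48,0,0,0,0,0,0],[48,-10,0,0,0,0,0],[48,-25,0,0,0,0,0],[48,-35,0,0,0,0,0],[48,-35,0,0,0,0,0],[48,-35,0,0,0,0,0],[48,0,0,0,0.131,0,0],[48,0,0,0,0.131,0,0],[48,0,0,0,0.131,0,0]],
  ],
)

```text
time_s: 15.3
tool_pos: [0.6167, 0.0776, 0.2006]
ee_rot: [0.501, 1.511, -0.5]
ft_force: [-0.4, -0.2, -0.2]
finger_gap: 0.048
```

>>> carry_out(
  plan=[
    [[70,0,0,0,0.131,0,0],[70,0,0,0,0.131,0,0],[70,0,0,0,0.131,0,0],[70,0,0,0,0.131,0,0],[70,0,0,0,0.131,0,0],[70,0,0,0,0,0,0],[70,0,0,0,0,0,0],[70,0,0,0,0,0,0],[70,0,0,0,0,0,0],[70,0,0,0,0,0,0]],
  ],
)

```text
time_s: 16.3
tool_pos: [0.6165, 0.0775, 0.1994]
ee_rot: [0.998, 1.33, -0.998]
ft_force: [0.2, -0.1, -0.5]
finger_gap: 0.0701
```

```bash
python3 - <<'E'
from h import *
go((.561,-.407,.2,.287),(.561,-.407,.052,.287),(.561,-.407,.2,.287),(.5725,.0355,.2,.287))
E
```

```text
t 16.3 pos [0.6165 0.0775 0.1994] yaw 0.283 j6 1.30 F [ 0.2 -0.1 -0.5] gap 70.1
 turn [-0.004 -0.    -0.   ] shift [  -0.6 -190.4  449. ]
 turn [0. 0. 0.] shift [148.   0.   0.]
 turn [0. 0. 0.] shift [-148.    0.    0.]
 turn [0. 0. 0.] shift [   0.   136.3 -421.1]
```

>>> carry_out(
  plan=[
    [[70,0,-10,24,0,0,0],[70,0,-16,38,0,0,0],[70,0,-16,38,0,0,0],[70,0,-16,38,0,0,0],[70,0,-16,38,0,0,0],[70,0,-16,38,0,0,0],[70,0,-16,38,0,0,0],[70,0,-16,38,0,0,0],[70,0,-16,38,0,0,0],[70,0,-16,38,0,0,0]],
  ],
)

```text
time_s: 17.3
tool_pos: [0.5701, -0.3185, 0.1994]
ee_rot: [0.999, 1.33, -0.998]
ft_force: [0.8, 0.7, 0.0]
finger_gap: 0.0698
```

>>> carry_out(
  plan=[
    [[70,0,-16,38,0,0,0],[70,0,-16,38,0,0,0],[70,0,-4,7,0,0,0],[70,0,0,0,0,0,0],[70,0,0,0,0,0,0],[70,0,0,0,0,0,0],[70,0,0,0,0,0,0],[70,0,0,0,0,0,0],[70,0,0,0,0,0,0],[70,0,0,0,0,0,0]],
  ],
)

```text
time_s: 18.3
tool_pos: [0.5591, -0.4064, 0.1994]
ee_rot: [0.999, 1.329, -0.999]
ft_force: [0.2, -1.3, 0.5]
finger_gap: 0.0698
```

```bash
python3 - <<'E'
from h import *
go((.561,-.407,.052,.287))
E
```

```text
t 18.3 pos [ 0.5591 -0.4064  0.1994] yaw 0.282 j6 0.55 F [ 0.2 -1.3  0.5] gap 69.8
 turn [-0.005  0.    -0.   ] shift [147.4   1.6   1.1]
```

>>> carry_out(
  plan=[
    [[70,0,1.6,1.1,-0.005,0,0],[70,30,0,0,0,0,0],[70,40,0,0,0,0,0],[70,40,0,0,0,0,0],[70,27,0,0,0,0,0],[70,10,0,0,0,0,0],[70,0,0,0,0,0,0],[30,0,0,0,0,0,0],[30,0,0,0,0,0,0],[30,0,0,0,0,0,0]],
  ],
)

```text
time_s: 19.3
tool_pos: [0.5619, -0.4081, 0.0543]
ee_rot: [0.994, 1.328, -0.995]
ft_force: [0.7, -0.8, 5.6]
finger_gap: 0.0351
```

>>> carry_out(
  plan=[
    [[30,0,0,0,0,0,0],[30,0,0,0,0,0,0],[30,-20,0,0,0,0,0],[30,-30,0,0,0,0,0],[30,-30,0,0,0,0,0],[30,-30,0,0,0,0,0],[30,-30,0,0,0,0,0],[30,-8,4,-13,0,0,0],[30,0,11,-34,0,0,0],[30,0,12,-37,0,0,0]],
  ],
)

```text
time_s: 20.3
tool_pos: [0.5626, -0.3181, 0.2001]
ee_rot: [0.996, 1.331, -0.996]
ft_force: [0.6, 0.8, -0.7]
finger_gap: 0.0351
```

>>> carry_out(
  plan=[
    [[30,0,12,-38,0,0,0],[30,0,12,-38,0,0,0],[30,0,12,-38,0,0,0],[30,0,12,-38,0,0,0],[30,0,12,-38,0,0,0],[30,0,13,-38,0,0,0],[30,0,13,-38,0,0,0],[30,0,13,-38,0,0,0],[30,0,10,-33,0,0,0],[30,0,0,0,0,0,0]],
  ],
)

```text
time_s: 21.3
tool_pos: [0.571, 0.0394, 0.2]
ee_rot: [0.992, 1.335, -0.991]
ft_force: [0.0, -0.7, -0.3]
finger_gap: 0.0354
```

```bash
python3 - <<'E'
from h import *
go((.5725,.0355,.057,.287))
E
```

```text
t 21.3 pos [0.571  0.0394 0.2   ] yaw 0.292 j6 1.22 F [ 0.  -0.7 -0.3] gap 35.4
 turn [ 0.005 -0.001  0.   ] shift [143.    0.3   4.2]
```

>>> carry_out(
  plan=[
    [[30,0,0.3,4.2,0.005,0,0],[30,35,0,0,0,0,0],[30,35,0,0,0,0,0],[30,35,0,0,0,0,0],[30,20,0,0,0,0,0],[30,9,0,0,0,0,0],[30,6,0,0,0,0,0],[30,1,0,0,0,0,0],[48,0,0,0,0,0,0],[48,0,0,0,0,0,0]],
  ],
)

```text
time_s: 22.3
tool_pos: [0.5744, 0.031, 0.0604]
ee_rot: [1.0, 1.328, -0.998]
ft_force: [-0.2, 0.1, 1.1]
finger_gap: 0.0478
```

>>> carry_out(
  plan=[
    [[48,0,0,0,0,0,0],[48,0,0,0,0,0,0],[48,-10,0,0,0,0,0],[48,-25,0,0,0,0,0],[48,-35,0,0,0,0,0],[48,-35,0,0,0,0,0],[48,-35,0,0,0,0,0],[48,0,0,40,0,0,0],[48,0,0,40,0,0,0],[48,0,0,40,0,0,0]],
  ],
)

```text
time_s: 23.3
tool_pos: [0.6075, -0.0852, 0.2008]
ee_rot: [0.998, 1.328, -0.997]
ft_force: [0.7, 0.6, 0.5]
finger_gap: 0.0478
```

>>> carry_out(
  plan=[
    [[48,0,-40,0,0,0,0],[48,0,-40,0,0,0,0],[48,0,-40,0,0,0,0],[48,0,0,35,0,0,0],[48,0,0,35,0,0,0],[48,0,0,35,0,0,0],[48,0,0,35,0,0,0],[48,0,0,35,0,0,0],[48,0,0,0,0,0,0],[48,0,0,0,0,0,0]],
  ],
)

```text
time_s: 24.3
tool_pos: [0.5402, -0.2859, 0.1995]
ee_rot: [1.0, 1.329, -1.0]
ft_force: [-0.1, 0.8, 0.2]
finger_gap: 0.0481
```

```bash
python3 - <<'E'
from h import *
go()
view("top","e1",225,140,160,120,5)
E
```

```text
t 24.3 pos [ 0.5402 -0.2859  0.1995] yaw 0.281 j6 0.68 F [-0.1  0.8  0.2] gap 48.1
```

View pics/e1.png

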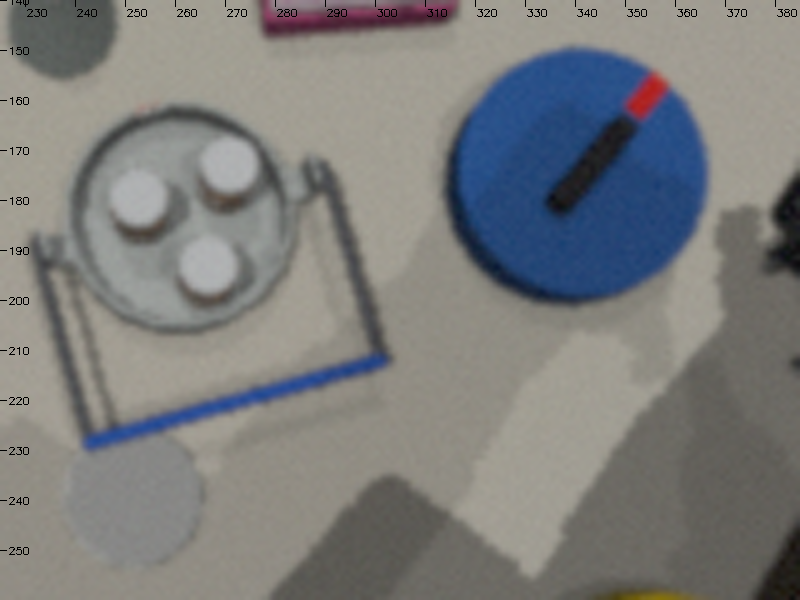

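All three bottles stand in the pail, caps at (139,197), (230,165) and (209,266). The lid hasn't been moved (9 pictures viewed). To refine the lid and pail poses, I'll fit circles to the image edges in both cameras.

```bash
cat > fit.py <<'E'
from h import *
from scipy.optimize import minimize
from scipy.ndimage import map_coordinates,gaussian_filter
def fitc(n,im,x0,r,z,lo=-0.004,hi=0.004,a0=0,a1=2*np.pi,sign=0):
    """centre of a world circle of radius r at z: maximise the mean |intensity step| across its projection"""
    g=gaussian_filter(im.astype(float).sum(2),0.7)
    a=np.linspace(a0,a1,180,endpoint=False); u=np.c_[np.cos(a),np.sin(a)]
    def samp(c,rr):
        q=w2px(n,np.c_[c+u*rr,np.full(len(a),z)]); return map_coordinates(g,[q[:,1],q[:,0]],order=1)
    def f(c):
        d=samp(c,r+hi)-samp(c,r+lo); return -(np.abs(d).clip(0,150).mean() if sign==0 else (sign*d).clip(-150,150).mean())
    best=min(((f(np.array(x0)+[i*.002,j*.002]),i,j) for i in range(-7,8) for j in range(-7,8)))
    s=minimize(f,np.array(x0)+[best[1]*.002,best[2]*.002],method="Nelder-Mead",options=dict(initial_simplex=np.array(x0)+np.array([[best[1],best[2]],[best[1]+.8,best[2]],[best[1],best[2]+.8]])*.002,xatol=1e-5))
    return s.x,-s.fun
E
python3 - <<'E'
from fit import *
np.set_printoptions(precision=4,suppress=True)
t=robot.capture("top");s=robot.capture("scene")
cv2.imwrite("pics/t.png",t);cv2.imwrite("pics/s.png",s)
for n,im in(("top",t),("scene",s)):
    print(n,"lid top",fitc(n,im,(.639,-.203),.080,.063),"lid foot",fitc(n,im,(.639,-.203),.080,0.0))
    print(n,"rim out",fitc(n,im,(.608,.046),.073,.052),"rim in",fitc(n,im,(.608,.046),.068,.052))
T=lambda a,k=5,x=225,y=140:[((u+.5)/k-.5+x,(v+.5)/k-.5+y) for u,v in a]
print(px2w("top",T([(139,197),(230,165),(209,266)]),.094))
H=px2w("top",T([(630,121),(554,208)]),.097);d=H[0]-H[1];print("handle",H,np.arctan2(d[1],d[0]),H.mean(0))
M=px2w("top",T([(648,95)]),.063);print("mark",M)
B=px2w("top",T([(90,442),(386,359)]),.08);e=B[1]-B[0];print("bar",B,B.mean(0),np.arctan2(e[1],e[0])+np.pi/2)
P=px2w("top",T([(45,248),(316,172)]),.08);e=P[1]-P[0];print("ears",P,P.mean(0),np.arctan2(e[1],e[0])+np.pi/2)
E
```

```text
top lid top (array([ 0.6367, -0.1986]), np.float64(123.94074473194036)) lid foot (array([ 0.6531, -0.2195]), np.float64(92.97807516543205))
top rim out (array([0.6043, 0.0479]), np.float64(98.21620699320431)) rim in (array([0.6139, 0.0498]), np.float64(94.88013642552792))Traceback (most recent call last):
  File "<stdin>", line 6, in <module>
  File "fit.py", line 12, in fitc
    best=min(((f(np.array(x0)+[i*.002,j*.002]),i,j) for i in range(-7,8) for j in range(-7,8)))
  File "fit.py", line 12, in <genexpr>
    best=min(((f(np.array(x0)+[i*.002,j*.002]),i,j) for i in range(-7,8) for j in range(-7,8)))
               ~^^^^^^^^^^^^^^^^^^^^^^^^^^^^^^
  File "fit.py", line 11, in f
    d=samp(c,r+hi)-samp(c,r+lo); return -(np.abs(d).clip(0,150).mean() if sign==0 else (sign*d).clip(-150,150).mean())
                   ~~~~^^^^^^^^
  File "fit.py", line 9, in samp
    q=w2px(n,np.c_[c+u*rr,np.full(len(a),z)]); return map_coordinates(g,[q[:,1],q[:,0]],order=1)
  File "h.py", line 10, in w2px
    m,R,t=cam(n); return cv2.projectPoints(np.array(P,float).reshape(-1,3),np.array(m["rvec"],float),t,m["camera_matrix"],m["D"])[0].reshape(-1,2)
          ~~~^^^
  File "h.py", line 4, in cam
    m=robot.camera_model(n); R,_=cv2.Rodrigues(np.array(m["rvec"],float)); return m,R,np.array(m["tvec"],float)
ValueError: time passes only in moves, steps and waits
```

```bash
python3 - <<'E'
s=open("h.py").read().replace("def cam(n):","from functools import lru_cache\n@lru_cache\ndef cam(n):",1);open("h.py","w").write(s)
E
cat > lid.py <<'E'
from fit import *
K=6
def lidfit(n,im,c,z0=0.,rng=.006):
    im=cv2.resize(im,None,fx=K,fy=K,interpolation=cv2.INTER_CUBIC).astype(int)
    m=((im[:,:,2]-im[:,:,0]>45)).astype(np.uint8)
    a=np.linspace(0,2*np.pi,120,endpoint=False);u=np.c_[.08*np.cos(a),.08*np.sin(a)]
    def hull(c):
        q=np.r_[w2px(n,np.c_[c+u,np.full(120,z0)]),w2px(n,np.c_[c+u,np.full(120,z0+.063)])]
        return cv2.convexHull(((q+.5)*K-.5).round().astype(np.int32))
    roi=np.zeros_like(m);cv2.fillConvexPoly(roi,hull(c),1);roi=cv2.dilate(roi,np.ones((15*K//4,)*2))
    cs,_=cv2.findContours(m*roi,cv2.RETR_EXTERNAL,cv2.CHAIN_APPROX_NONE);h=cv2.convexHull(max(cs,key=cv2.contourArea))
    M=np.zeros_like(m);cv2.fillConvexPoly(M,h,1)
    def f(c):
        A=np.zeros_like(m);cv2.fillConvexPoly(A,hull(c),1);return int((A^M).sum())
    s=minimize(f,c,method="Nelder-Mead",options=dict(initial_simplex=np.array(c)+[[0,0],[rng,0],[0,rng]],xatol=1e-4,fatol=1))
    return s.x,s.fun,M.sum()
E
python3 - <<'E'
from lid import *
np.set_printoptions(precision=4,suppress=True)
t=cv2.imread("pics/t.png");s=cv2.imread("pics/s.png")
for n,im in(("top",t),("scene",s)): print(n,lidfit(n,im,(.639,-.203)))
for n,im in(("top",t),("scene",s)):
    print(n,"rim out",fitc(n,im,(.608,.046),.073,.052,sign=1)," -",fitc(n,im,(.608,.046),.073,.052),"rim in",fitc(n,im,(.608,.046),.068,.052))
T=lambda a,k=5,x=225,y=140:[((u+.5)/k-.5+x,(v+.5)/k-.5+y) for u,v in a]
print(px2w("top",T([(139,197),(230,165),(209,266)]),.094))
H=px2w("top",T([(630,121),(554,208)]),.097);d=H[0]-H[1];print("handle",H,np.arctan2(d[1],d[0]),H.mean(0))
M=px2w("top",T([(648,95)]),.063);print("mark",M)
B=px2w("top",T([(90,442),(386,359)]),.08);e=B[1]-B[0];print("bar",B,B.mean(0),np.arctan2(e[1],e[0])+np.pi/2)
P=px2w("top",T([(45,248),(316,172)]),.08);e=P[1]-P[0];print("ears",P,P.mean(0),np.arctan2(e[1],e[0])+np.pi/2)
print("rim",px2w("top",T([(182,218)]),.052))
# red marks
for n,im in(("top",t),("scene",s)):
    i=im.astype(int); m=(i[:,:,0]-np.maximum(i[:,:,1],i[:,:,2])>50)
    k,l,st,c=cv2.connectedComponentsWithStats(m.astype(np.uint8)); print(n,[(st[j,4],c[j].round(1)) for j in range(1,k) if st[j,4]>4])
E
```

```text
top (array([ 0.6417, -0.2052]), np.float64(7972.0), np.uint64(70690))
scene (array([ 0.6408, -0.2059]), np.float64(2154.0), np.uint64(52338))
top rim out (array([0.6046, 0.0472]), np.float64(91.89403508784557))  - (array([0.6043, 0.0479]), np.float64(98.21620699320431)) rim in (array([0.6139, 0.0498]), np.float64(94.88013642552792))
scene rim out (array([0.6235, 0.0606]), np.float64(44.554917415471145))  - (array([0.6158, 0.049 ]), np.float64(119.60410448520331)) rim in (array([0.6121, 0.0557]), np.float64(112.20611778896397))
[[0.6133 0.0744 0.094 ]
 [0.6343 0.0193 0.094 ]
 [0.5719 0.0311 0.094 ]]
handle [[ 0.6665 -0.2256  0.097 ]
 [ 0.6115 -0.1784  0.097 ]] -0.7089152610495002 [ 0.639 -0.202  0.097]
mark [[ 0.6904 -0.2458  0.063 ]]
bar [[ 0.4647  0.1011  0.08  ]
 [ 0.5187 -0.0785  0.08  ]] [0.4917 0.0113 0.08  ] 0.2921954669452307
ears [[ 0.5827  0.1315  0.08  ]
 [ 0.6335 -0.0344  0.08  ]] [0.6081 0.0485 0.08  ] 0.2970894483066697
rim [[0.6072 0.0474 0.052 ]]
top [(np.int32(35), array([354.3, 158.3])), (np.int32(143), array([ 98. , 197.7])), (np.int32(46), array([336.7, 285.7]))]
scene [(np.int32(46), array([185.7,   1.8])), (np.int32(6), array([214.2,   0.3])), (np.int32(48), array([266.9, 162.3])), (np.int32(88), array([366.8, 172.2])), (np.int32(23), array([174.7, 189. ])), (np.int32(5), array([230., 226.])), (np.int32(7), array([161.1, 231.6])), (np.int32(7), array([168.9, 238.7])), (np.int32(42), array([187.3, 243.5])), (np.int32(25), array([228.6, 247.2])), (np.int32(216), array([372.8, 293.8]))]
```

```bash
cat > ov.py <<'E'
from h import *
def overlay(n,im,x,y,w,h,k,curves):
    c=np.ascontiguousarray(crop(im,x,y,w,h,k))
    for P,col in curves:
        q=(w2px(n,P)-[x,y]+.5)*k-.5
        for a in q.round().astype(int): cv2.circle(c,tuple(int(v) for v in a),0,col,-1)
    return grid(c,x,y,k)
def circ(c,r,z,N=240):
    a=np.linspace(0,2*np.pi,N);return np.c_[c[0]+r*np.cos(a),c[1]+r*np.sin(a),np.full(N,z)]
def pail(c,yaw):
    R=Ro.from_euler("z",yaw);t=np.array([c[0],c[1],0]);L=np.linspace(-.092,.092,60)
    W=lambda P:R.apply(np.array(P))+t
    return [(circ(c,.073,.052),(0,0,255)),(circ(c,.068,.052),(0,255,255)),(circ(c,.073,0),(255,0,255)),
     (W(np.c_[np.full(60,-.125),L,np.full(60,.08)]),(0,0,255)),(W([[0,.086,.088],[0,-.086,.088]]),(0,255,0)),
     (W([[.073,s*.01,.052-.01*i/9] for s in(-1,1) for i in range(10)]),(0,255,0))]
E
python3 - <<'E'
from ov import *
t=cv2.imread("pics/t.png");s=cv2.imread("pics/s.png")
C=pail((.6095,.0485),.294)
cv2.imwrite("pics/o1.png",np.hstack([overlay("top",t,228,150,75,85,5.33,C),overlay("scene",s,215,185,75,85,5.33,C)]))
E
```

```text
(no output)
```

View pics/o1.png

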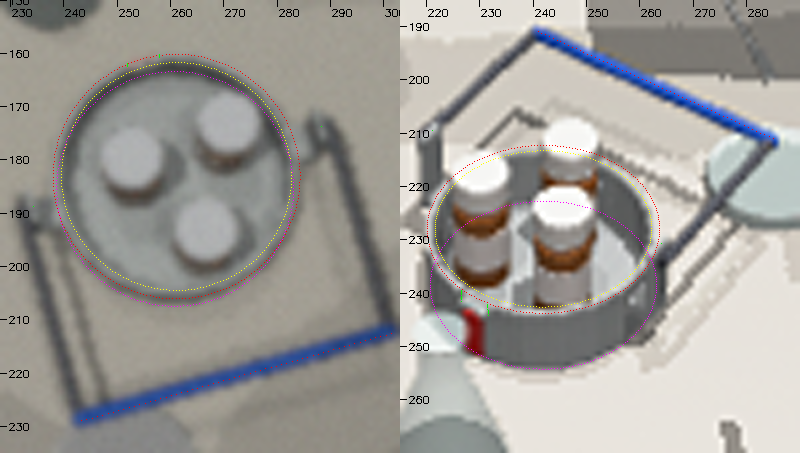

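The overlay agrees with both cameras within about 2 mm: pail at (0.609, 0.048), yaw 0.293, with the notch lined up on the red stripe. That's 10 pictures viewed. Next I'll grasp the blue lid by its handle.

```bash
python3 - <<'E'
from h import *
go((.641,-.2035,.2,.871),(.641,-.2035,.072,.871),(.641,-.2035,.2,.871),(.609,.048,.2,1.864))
E
```

```text
t 24.4 pos [ 0.5402 -0.2846  0.1997] yaw 0.283 j6 0.68 F [ 0.  -0.3 -0.1] gap 48.0
 turn [-0.588 -0.    -0.   ] shift [ -0.3 126.9  24.9]
 turn [0. 0. 0.] shift [128.   0.   0.]
 turn [0. 0. 0.] shift [-128.    0.    0.]
 turn [-0.993  0.     0.   ] shift [  0.  250.   42.1]
```

>>> carry_out(
  plan=[
    [[50,0,0,0,-0.118,0,0],[50,0,0,0,-0.118,0,0],[50,0,0,0,-0.118,0,0],[50,0,0,0,-0.118,0,0],[50,0,0,0,-0.116,0,0],[50,0,32,6,0,0,0],[50,0,32,6,0,0,0],[50,0,32,6,0,0,0],[50,0,31,7,0,0,0],[50,0,0,0,0,0,0]],
  ],
)

```text
time_s: 25.45
tool_pos: [0.6436, -0.2008, 0.1993]
ee_rot: [0.546, 1.501, -0.544]
ft_force: [-1.1, -0.1, -0.3]
finger_gap: 0.0499
```

```bash
python3 - <<'E'
from h import *
im=view("scene","f1",155,120,100,75,8)
go((.641,-.2035,.2,.871),(.641,-.2035,.072,.871))
E
```

```text
t 25.5 pos [ 0.6422 -0.2023  0.1993] yaw 0.874 j6 0.28 F [-0.2 -0.1 -0.2] gap 50.1
 turn [ 0.003 -0.    -0.   ] shift [-0.7 -1.7 -0.1]
 turn [0. 0. 0.] shift [128.   0.   0.]
```

View pics/f1.png

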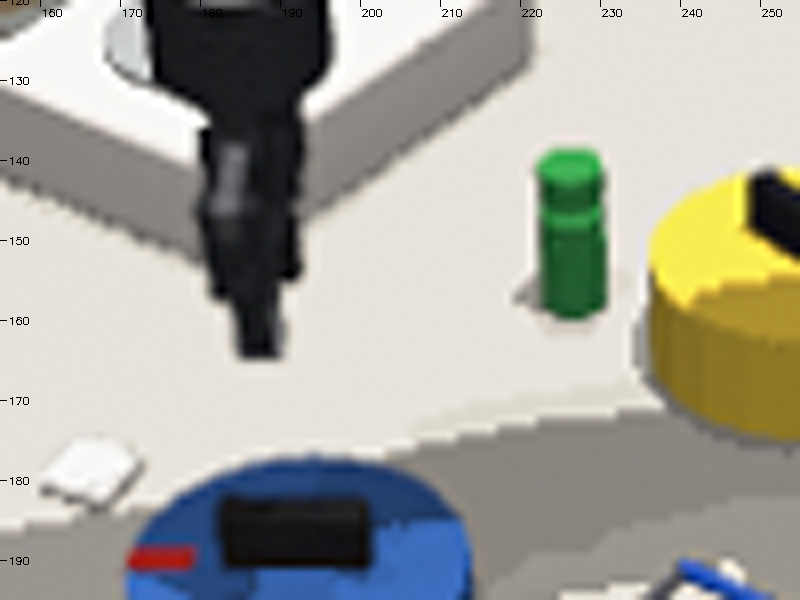

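```bash
python3 - <<'E'
from ov import *
from lid import lidfit
p=robot.state()["tool_pos"]; print(p, w2px("scene",[p,[p[0],p[1],.09],[p[0],p[1],.063]]))
d=np.array([np.cos(-.7),np.sin(-.7)]);n=np.array([-d[1],d[0]]);c=np.array([.641,-.2035])
def box(c):
    return np.array([[*(c+d*a+n*b),z] for z in(.063,.097) for a in(-.035,.035) for b in(-.008,.008)])
s=robot.capture("scene");cv2.imwrite("pics/s2.png",s)
q=w2px("scene",box(c));print("handle px box",q.min(0),q.max(0),"read x",155+220/8-.5,155+372/8-.5,"y",120+497/8,120+568/8)
print(lidfit("scene",s,(.641,-.2035)))
t=robot.capture("top");i=t.astype(int);cv2.imwrite("pics/t2.png",t)
S=px2w("scene",[(174.7,189)],.063);print("mark scene",S)
print("mark top",px2w("top",[(354.3,158.3)],.063))
E
```

```text
[ 0.64221579 -0.20225741  0.19931633] [[189.01493755 159.94007081]
 [191.66274324 184.37349255]
 [192.28476958 190.03161517]]
handle px box [181.65601213 180.97420702] [202.10676732 191.36032777] read x 182.0 201.0 y 182.125 191.0
(array([ 0.6408437 , -0.20708119]), np.float64(2751.0), np.uint64(51769))
mark scene [[ 0.6901666  -0.24733132  0.063     ]]
mark top [[ 0.6914124  -0.24613449  0.063     ]]
```

>>> carry_out(
  plan=[
    [[50,0,-1.8,0,0,0,0],[50,30,0,0,0,0,0],[50,40,0,0,0,0,0],[50,35,0,0,0,0,0],[50,15,0,0,0,0,0],[50,7,0,0,0,0,0],[50,0,0,0,0,0,0],[8,0,0,0,0,0,0],[8,0,0,0,0,0,0],[8,0,0,0,0,0,0]],
  ],
  force=60,
)

```text
time_s: 26.6
tool_pos: [0.6413, -0.2065, 0.074]
ee_rot: [0.548, 1.498, -0.548]
ft_force: [0.4, -0.8, 10.3]
finger_gap: 0.0149
```

>>> carry_out(
  plan=[
    [[8,0,0,0,0,0,0],[8,0,0,0,0,0,0],[8,0,0,0,0,0,0],[8,0,0,0,0,0,0],[8,0,0,0,0,0,0],[8,-20,0,0,0,0,0],[8,-30,0,0,0,0,0],[8,-40,0,0,0,0,0],[8,-38,0,0,0,0,0],[8,0,0,0,0,0,0]],
  ],
)

```text
time_s: 27.6
tool_pos: [0.643, -0.2072, 0.2068]
ee_rot: [0.547, 1.491, -0.548]
ft_force: [1.0, 0.1, -1.4]
finger_gap: 0.015
```

>>> carry_out(
  plan=[
    [[8,0,0,0,-0.124,0,0],[8,0,0,0,-0.124,0,0],[8,0,0,0,-0.124,0,0],[8,0,0,0,-0.124,0,0],[8,0,0,0,-0.124,0,0],[8,0,0,0,-0.124,0,0],[8,0,0,0,-0.124,0,0],[8,0,0,0,-0.124,0,0],[8,0,0,0,0,0,0],[8,0,0,0,0,0,0]],
  ],
)

```text
time_s: 28.6
tool_pos: [0.6401, -0.206, 0.2001]
ee_rot: [-0.226, 1.559, 0.226]
ft_force: [-0.3, -0.3, -1.9]
finger_gap: 0.0147
```

```bash
python3 - <<'E'
from lid import *
go((.609,.048,.2,1.864))
s=robot.capture("scene");p=robot.state()["tool_pos"]
for z in (.122,.128,.134): print(z,p, lidfit("scene",s,p[:2],z0=z))
E
```

```text
t 28.6 pos [ 0.6401 -0.206   0.2001] yaw 1.858 j6 -0.71 F [-0.3 -0.3 -1.9] gap 14.7
 turn [-0.006 -0.    -0.   ] shift [1.000e-01 2.521e+02 4.360e+01]
0.122 [ 0.64017065 -0.2060085   0.20016266] (array([ 0.63563086, -0.21478525]), np.float64(2918.0), np.uint64(55666))
0.128 [ 0.64017065 -0.2060085   0.20016266] (array([ 0.63888581, -0.20863397]), np.float64(3695.0), np.uint64(55666))
0.134 [ 0.64017065 -0.2060085   0.20016266] (array([ 0.64185522, -0.20175606]), np.float64(4483.0), np.uint64(55666))
```

>>> carry_out(
  plan=[
    [[8,0,18,3,-0.006,0,0],[8,0,36,6,0,0,0],[8,0,36,6,0,0,0],[8,0,36,6,0,0,0],[8,0,36,6,0,0,0],[8,0,36,6,0,0,0],[8,0,36,6,0,0,0],[8,0,18,4.6,0,0,0],[8,0,0,0,0,0,0],[8,0,0,0,0,0,0]],
  ],
)

```text
time_s: 29.65
tool_pos: [0.608, 0.0482, 0.2004]
ee_rot: [-0.234, 1.558, 0.233]
ft_force: [0.5, -0.4, -1.9]
finger_gap: 0.0149
```

```bash
python3 - <<'E'
from lid import *
go((.6095,.0485,.2,1.864),(.6095,.0485,.145,1.864))
E
```

```text
t 29.6 pos [0.608  0.0482 0.2004] yaw 1.868 j6 -0.34 F [ 0.5 -0.4 -1.9] gap 14.9
 turn [0.004 0.    0.   ] shift [ 0.4 -0.1  1.5]
 turn [0. 0. 0.] shift [55.  0.  0.]
```

>>> carry_out(
  plan=[
    [[8,0,0,1.5,0.004,0,0],[8,15,0,0,0,0,0],[8,20,0,0,0,0,0],[8,15,0,0,0,0,0],[8,5,0,0,0,0,0],[8,0,0,0,0,0,0],[8,0,0,0,0,0,0],[8,0,0,0,0,0,0],[8,0,0,0,0,0,0],[8,0,0,0,0,0,0]],
  ],
)

```text
time_s: 30.65
tool_pos: [0.6099, 0.0482, 0.1458]
ee_rot: [-0.23, 1.558, 0.23]
ft_force: [0.2, 0.1, -1.4]
finger_gap: 0.0149
```

```bash
python3 - <<'E'
from ov import *
from lid import lidfit
go((.6095,.0485,.115,1.864))
s=robot.capture("scene");cv2.imwrite("pics/s3.png",s);p=robot.state()["tool_pos"]
for dz in(.071,.073,.075): print(dz,lidfit("scene",s,p[:2],z0=p[2]-dz))
z0=p[2]-.073;c=p[:2];d=np.array([np.cos(.293),np.sin(.293)])
C=pail((.6095,.0485),.293)+[(circ(c,.08,z0),(0,165,255)),(circ(c,.08,z0+.063),(0,165,255)),(np.array([[*(c+.08*d),z0+.063*i/15] for i in range(16)]),(0,255,0))]
cv2.imwrite("pics/o2.png",overlay("scene",s,200,175,100,75,8,C))
E
```

```text
t 30.6 pos [0.6099 0.0482 0.1458] yaw 1.864 j6 -0.33 F [ 0.2  0.1 -1.4] gap 14.9
 turn [0.    0.001 0.   ] shift [30.8  0.5 -0.3]
0.071 (array([0.60763446, 0.04820197]), np.float64(4240.0), np.uint64(69733))
0.073 (array([0.60664719, 0.04651874]), np.float64(3951.0), np.uint64(69645))
0.075 (array([0.60576394, 0.04485083]), np.float64(3753.0), np.uint64(69533))
```

View pics/o2.png

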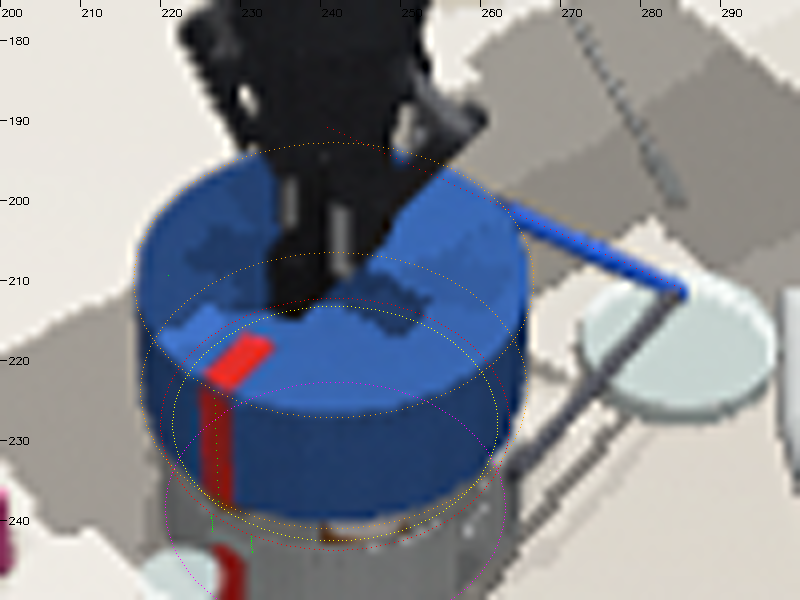

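The lid lines up with the pail: its mark at (217,440) sits over the notch at (230,545), and the outlines match within about 1 mm (12 pictures viewed). Lowering slowly.

>>> carry_out(
  plan=[
    [[8,4,0,0,0,0,0],[8,4,0,0,0,0,0],[8,4,0,0,0,0,0],[8,3,0,0,0,0,0],[8,2,0,0,0,0,0],[8,2,0,0,0,0,0],[8,1,0,0,0,0,0],[8,1,0,0,0,0,0],[8,0,0,0,0,0,0],[8,0,0,0,0,0,0]],
  ],
)

```text
time_s: 31.7
tool_pos: [0.6096, 0.0477, 0.1255]
ee_rot: [-0.231, 1.558, 0.229]
ft_force: [-4.9, -3.4, 9.7]
finger_gap: 0.0147
```

>>> carry_out(
  plan=[
    [[8,1,0,0,0,0,0],[8,1,0,0,0,0,0],[8,1,0,0,0,0,0],[8,1,0,0,0,0,0],[8,0,0,0,0,0,0],[8,0,0,0,0,0,0],[8,0,0,0,0,0,0],[8,0,0,0,0,0,0],[8,0,0,0,0,0,0],[8,0,0,0,0,0,0]],
  ],
)

```text
time_s: 32.7
tool_pos: [0.6096, 0.0482, 0.1201]
ee_rot: [-0.23, 1.559, 0.23]
ft_force: [-0.9, 0.5, -0.9]
finger_gap: 0.0149
```

>>> carry_out(
  plan=[
    [[8,1,0,0,0,0,0],[8,1,0,0,0,0,0],[8,1,0,0,0,0,0],[8,0,0,0,0,0,0],[8,0,0,0,0,0,0],[8,1,0,0,0,0,0],[8,0,0,0,0,0,0],[8,0,0,0,0,0,0],[8,0,0,0,0,0,0],[8,0,0,0,0,0,0]],
  ],
)

```text
time_s: 33.7
tool_pos: [0.6096, 0.0481, 0.1163]
ee_rot: [-0.23, 1.559, 0.23]
ft_force: [0.1, -0.2, -1.2]
finger_gap: 0.0147
```

>>> carry_out(
  plan=[
    [[8,1,0,0,0,0,0],[8,1,0,0,0,0,0],[8,1,0,0,0,0,0],[8,0,0,0,0,0,0],[8,0,0,0,0,0,0],[8,0,0,0,0,0,0],[8,0,0,0,0,0,0],[8,0,0,0,0,0,0],[8,0,0,0,0,0,0],[8,0,0,0,0,0,0]],
  ],
)

```text
time_s: 34.7
tool_pos: [0.6104, 0.0486, 0.1157]
ee_rot: [-0.23, 1.556, 0.23]
ft_force: [-5.8, 2.7, 19.7]
finger_gap: 0.015
```

The lid stopped at TCP z 0.116 with 20 N of contact force. Fully seated should read about 0.115, and a key resting on the rim about 0.123, so it looks seated. I'll release, back off and check.

>>> carry_out(
  plan=[
    [[40,-1,0,0,0,0,0],[40,0,0,0,0,0,0],[40,0,0,0,0,0,0],[40,0,0,0,0,0,0],[40,-20,0,0,0,0,0],[40,-30,0,0,0,0,0],[40,-30,0,0,0,0,0],[40,0,0,0,0.131,0,0],[40,0,0,0,0.131,0,0],[40,0,0,0,0.131,0,0]],
  ],
)

```text
time_s: 35.7
tool_pos: [0.6098, 0.0481, 0.1943]
ee_rot: [0.083, 1.569, -0.083]
ft_force: [0.8, 0.3, -0.4]
finger_gap: 0.0402
```

>>> carry_out(
  plan=[
    [[50,0,0,0,0.131,0,0],[50,0,0,0,0.131,0,0],[50,0,0,0,0.131,0,0],[50,0,0,0,0.131,0,0],[50,0,0,0,0.131,0,0],[50,0,0,0,0.131,0,0],[50,0,0,0,0.131,0,0],[50,0,0,0,0.131,0,0],[50,0,0,0,0.131,0,0],[50,0,0,0,0,0,0]],
  ],
)

```text
time_s: 36.7
tool_pos: [0.6096, 0.0481, 0.194]
ee_rot: [0.993, 1.333, -0.993]
ft_force: [0.3, 0.3, 0.7]
finger_gap: 0.0502
```

```bash
python3 - <<'E'
from ov import *
from lid import lidfit
go((.491,.012,.19,.293),(.491,.012,.061,.293))
s=robot.capture("scene");cv2.imwrite("pics/s4.png",s)
for z0 in(.042,.05): print(z0,lidfit("scene",s,(.6095,.0485),z0=z0))
c=(.6095,.0485);d=np.array([np.cos(.293),np.sin(.293)])
C=pail(c,.293)+[(circ(c,.08,.042),(0,165,255)),(circ(c,.08,.105),(0,165,255))]
cv2.imwrite("pics/o3.png",overlay("scene",s,205,180,100,75,8,C))
E
```

```text
t 36.7 pos [0.6096 0.0481 0.194 ] yaw 0.290 j6 1.24 F [0.3 0.3 0.7] gap 50.2
 turn [-0.003 -0.     0.   ] shift [   4.  -124.     0.3]
 turn [0. 0. 0.] shift [129.   0.   0.]
0.042 (array([0.60866093, 0.04574588]), np.float64(2745.0), np.uint64(67853))
0.05 (array([0.61272394, 0.05097504]), np.float64(3892.0), np.uint64(67853))
```

View pics/o3.png

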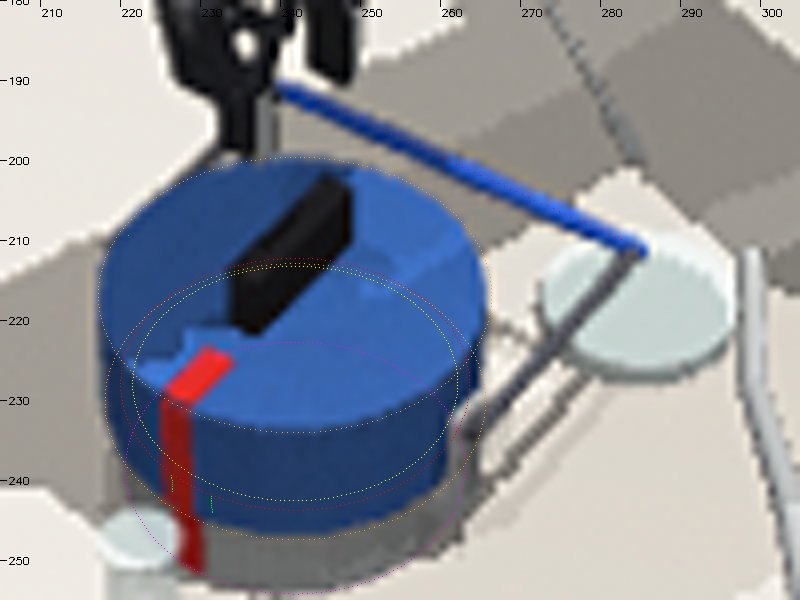

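The lid sits level: the fit matches z0 = 0.042, and its red stripe at (190,535) continues into the pail's stripe at (192,560). That's 13 pictures viewed. Next, the bail.

>>> carry_out(
  plan=[
    [[40,0,-20,0,0,0,0],[40,0,-35,0,0,0,0],[40,0,-35,0,0,0,0],[40,0,-28,0,0,0,0],[40,0,-6,0.3,0,0,0],[40,0,0,0,0,0,0],[40,30,0,0,0,0,0],[40,30,0,0,0,0,0],[40,0,0,0,0,0,0],[40,0,0,0,0,0,0]],
  ],
)

```text
time_s: 37.75
tool_pos: [0.4916, 0.0123, 0.1345]
ee_rot: [0.99, 1.334, -0.991]
ft_force: [0.5, 0.4, 0.8]
finger_gap: 0.0403
```

```bash
python3 - <<'E'
from ov import *
go((.491,.012,.061,.293))
t=robot.capture("scene")
c=np.array([.6095,.0485]);C=pail(c,.293)
p=robot.state()["tool_pos"]
C+=[(np.array([[p[0],p[1],.061+.004*i] for i in range(20)]),(0,255,0))]
cv2.imwrite("pics/o4.png",overlay("scene",t,215,165,75,56,10.6,C))
E
```

```text
t 37.8 pos [0.4916 0.0123 0.1345] yaw 0.293 j6 1.15 F [0.5 0.4 0.8] gap 40.3
 turn [ 0.    -0.     0.001] shift [73.5 -0.7  0.2]
```

View pics/o4.png

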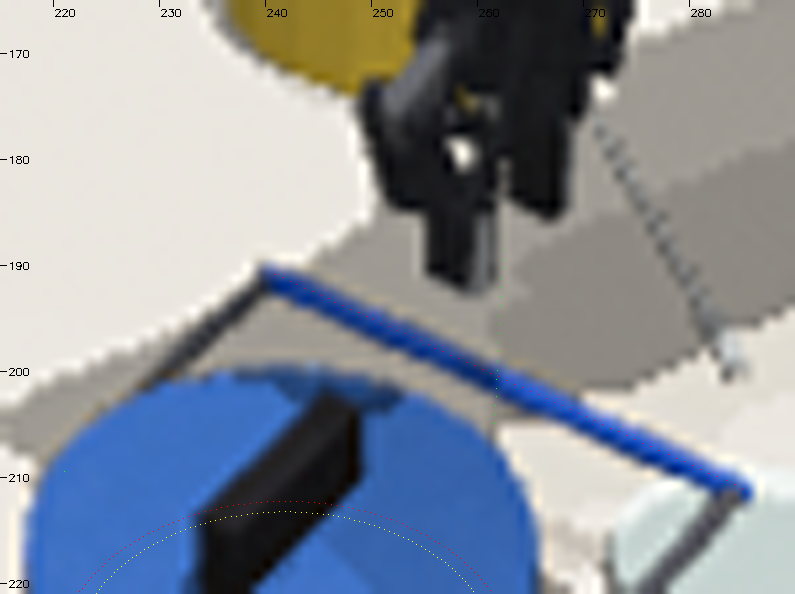

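The bar's midpoint at (506,383) lies under the fingers within about 3 mm (14 pictures viewed). Lower and grip lightly.

>>> carry_out(
  plan=[
    [[40,25,0,0,0,0,0],[40,30,0,0,0,0,0],[40,12,0,0,0,0,0],[40,6,0,0,0,0,0],[40,0,0,0,0,0,0],[4,0,0,0,0,0,0],[4,0,0,0,0,0,0],[4,0,0,0,0,0,0],[4,0,0,0,0,0,0],[4,0,0,0,0,0,0]],
  ],
  force=22,
)

```text
time_s: 38.8
tool_pos: [0.492, 0.0121, 0.0622]
ee_rot: [0.992, 1.331, -0.99]
ft_force: [0.8, 0.1, 5.6]
finger_gap: 0.0092
```

```bash
python3 - <<'E'
from h import *
go((.4898,.0124,.061,.293))
R=125
th=np.radians([0,9,18,27,36,45,54,63,72,81,90])
P=np.c_[-R*np.sin(th),R*(1-np.cos(th))]
print(np.diff(P,axis=0).round(1).tolist())
E
```

```text
t 38.8 pos [0.492  0.0121 0.0622] yaw 0.292 j6 1.15 F [0.8 0.1 5.6] gap 9.2
 turn [-0.001  0.001 -0.002] shift [ 1.2 -2.  -1. ]
[[-19.6, 1.5], [-19.1, 4.6], [-18.1, 7.5], [-16.7, 10.2], [-14.9, 12.7], [-12.7, 14.9], [-10.2, 16.7], [-7.5, 18.1], [-4.6, 19.1], [-1.5, 19.6]]
```

>>> carry_out(
  plan=[
    [[4,-9.8,0.4,0,0,0,0],[4,-9.8,1.1,0,0,0,0],[4,-9.6,1.9,0,0,0,0],[4,-9.5,2.7,0,0,0,0],[4,-9.2,3.4,0,0,0,0],[4,-8.9,4.1,0,0,0,0],[4,-8.5,4.8,0,0,0,0],[4,-8.2,5.4,0,0,0,0],[4,-7.7,6.1,0,0,0,0],[4,-7.2,6.6,0,0,0,0]],
  ],
)

```text
time_s: 39.8
tool_pos: [0.526, 0.0227, 0.1504]
ee_rot: [0.991, 1.334, -0.992]
ft_force: [-6.2, -2.3, 2.6]
finger_gap: 0.0089
```

```bash
python3 - <<'E'
from ov import *
go((.4898+.125*(1-.7071)*np.cos(.293),.0124+.125*(1-.7071)*np.sin(.293),.061+.0884,.293))
s=robot.capture("scene")
cv2.imwrite("pics/o5.png",overlay("scene",s,190,150,130,98,6.1,pail((.6095,.0485),.293)))
E
```

```text
t 39.8 pos [0.526  0.0227 0.1504] yaw 0.292 j6 1.18 F [-6.2 -2.3  2.6] gap 8.9
 turn [-0.001  0.     0.001] shift [ 1.  -1.  -0.6]
```

View pics/o5.png

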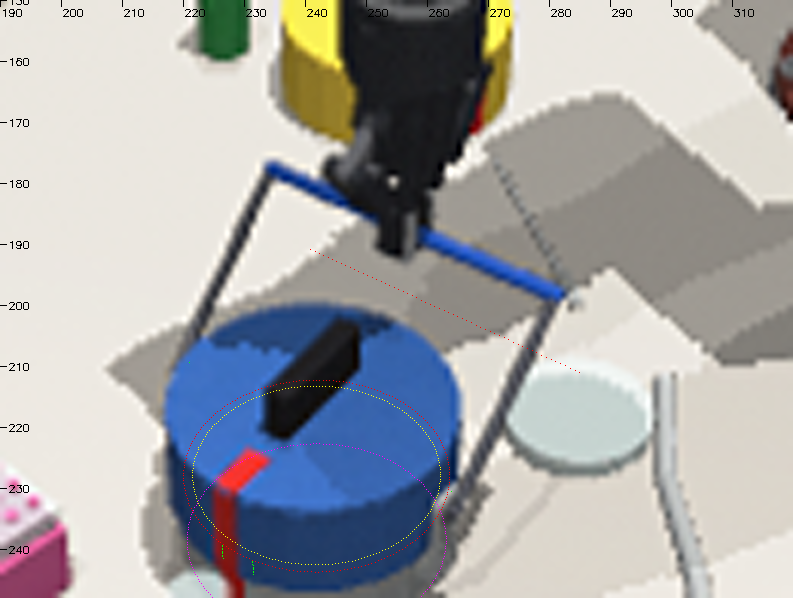

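The bail is rising with the bar held at (400,235), and the pail is standing still (15 pictures viewed). Raise the second half.

>>> carry_out(
  plan=[
    [[4,-6.5,6.2,0,0,0,0],[4,-6.0,7.6,0,0,0,0],[4,-5.4,8.1,0,0,0,0],[4,-4.8,8.4,0,0,0,0],[4,-4.1,8.8,0,0,0,0],[4,-3.4,9.1,0,0,0,0],[4,-2.6,9.4,0,0,0,0],[4,-1.8,9.6,0,0,0,0],[4,-1.0,9.7,0,0,0,0],[4,-0.3,9.7,0,0,0,0]],
  ],
)

```text
time_s: 40.85
tool_pos: [0.6113, 0.0482, 0.1879]
ee_rot: [0.994, 1.33, -0.988]
ft_force: [-0.6, 0.3, 7.2]
finger_gap: 0.0092
```

>>> carry_out(
  plan=[
    [[4,0,0,0,0,0,0],[4,0,0,0,0,0,0],[4,0,0,0,0,0,0],[4,0,0,0,0,0,0],[4,0,0,0,0,0,0],[4,0,0,0,0,0,0],[4,0,0,0,0,0,0],[4,0,0,0,0,0,0],[4,0,0,0,0,0,0],[4,0,0,0,0,0,0]],
  ],
  force=80,
)

```text
time_s: 41.85
tool_pos: [0.6114, 0.0482, 0.188]
ee_rot: [0.994, 1.329, -0.987]
ft_force: [-1.0, 1.1, 11.8]
finger_gap: 0.007
```

```bash
python3 - <<'E'
from ov import *
go((.6095,.0485,.186,.293))
E
```

```text
t 41.9 pos [0.6114 0.0482 0.188 ] yaw 0.292 j6 1.24 F [-1.   1.1 11.8] gap 7.0
 turn [-0.001  0.001 -0.005] shift [ 2.  -1.7 -0.8]
```

>>> carry_out(
  plan=[
    [[4,-2,0,0,0,0,0],[4,-5,0,0,0,0,0],[4,-10,0,0,0,0,0],[4,-12,0,0,0,0,0],[4,-14,0,0,0,0,0],[4,-14,0,0,0,0,0],[4,-14,0,0,0,0,0],[4,-12,0,0,0,0,0],[4,-6,0,0,0,0,0],[4,-1,0,0,0,0,0]],
  ],
)

```text
time_s: 42.85
tool_pos: [0.6094, 0.0476, 0.2766]
ee_rot: [0.992, 1.332, -0.991]
ft_force: [-0.2, -0.0, -8.4]
finger_gap: 0.007
```

```bash
python3 - <<'E'
from ov import *
go((.455,.183,.278,.292),(.455,.183,.278,.882),(.557,.307,.278,.882))
E
```

```text
t 42.9 pos [0.6094 0.0476 0.2766] yaw 0.292 j6 1.24 F [-0.2 -0.  -8.4] gap 7.0
 turn [-0.     0.    -0.001] shift [  -1.4 -108.8 -174.1]
 turn [-0.59  0.    0.  ] shift [0. 0. 0.]
 turn [0. 0. 0.] shift [ 0.000e+00  1.606e+02 -1.000e-01]
```

>>> carry_out(
  plan=[
    [[4,0,-2,-3,0,0,0],[4,0,-4,-6,0,0,0],[4,0,-6,-10,0,0,0],[4,0,-8,-13,0,0,0],[4,0,-9,-14,0,0,0],[4,0,-9,-14,0,0,0],[4,0,-9,-14,0,0,0],[4,0,-9,-14,0,0,0],[4,0,-9,-14,0,0,0],[4,0,-9,-14,0,0,0]],
  ],
)

```text
time_s: 43.85
tool_pos: [0.5035, 0.1383, 0.2756]
ee_rot: [0.991, 1.333, -0.991]
ft_force: [0.1, 0.2, -7.4]
finger_gap: 0.0069
```

>>> carry_out(
  plan=[
    [[4,0,-9,-14,0,0,0],[4,0,-8,-14,0,0,0],[4,0,-7,-12,0,0,0],[4,0,-6,-9,0,0,0],[4,0,-4,-6,0,0,0],[4,0,-1,-3,0,0,0],[4,0,0,0,0,0,0],[4,0,0,0,0,0,0],[4,0,0,0,0,0,0],[4,0,0,0,0,0,0]],
  ],
)

```text
time_s: 44.85
tool_pos: [0.4547, 0.1826, 0.2755]
ee_rot: [0.992, 1.333, -0.992]
ft_force: [0.3, -0.0, -7.2]
finger_gap: 0.0072
```

>>> carry_out(
  plan=[
    [[4,0,0,0,-0.03,0,0],[4,0,0,0,-0.05,0,0],[4,0,0,0,-0.07,0,0],[4,0,0,0,-0.08,0,0],[4,0,0,0,-0.08,0,0],[4,0,0,0,-0.08,0,0],[4,0,0,0,-0.08,0,0],[4,0,0,0,-0.06,0,0],[4,0,0,0,-0.04,0,0],[4,0,0,0,-0.02,0,0]],
  ],
)

```text
time_s: 45.85
tool_pos: [0.4545, 0.1827, 0.2756]
ee_rot: [0.537, 1.503, -0.537]
ft_force: [-0.3, -0.7, -7.8]
finger_gap: 0.0074
```

```bash
python3 - <<'E'
from ov import *
go((.557,.307,.278,.882))
s=robot.capture("scene");t=robot.capture("top")
p=robot.state()["tool_pos"];b=np.array([p[0],p[1],p[2]+.019]);e=np.array([-np.sin(.882),np.cos(.882),0]);f=np.array([np.cos(.882),np.sin(.882),0])
seat=np.array([.557,.307,.235])
L=np.linspace(-.092,.092,60)[:,None]
C=[(b+L*e,(0,0,255)),(np.array([seat+s*.045*e for s in(-1,1)]),(0,255,0)),(np.array([seat+s*.045*e-.032*f+[0,0,.02] for s in(-1,1)]),(0,255,255)),(seat+.0*L*e+L*0,(255,0,255))]
a=overlay("scene",s,225,130,130,125,3.07*1.0,C)
cv2.imwrite("pics/o6.png",np.hstack([overlay("scene",s,225,140,120,140,3.33,C),overlay("top",t,100,130,120,140,3.33,C)]))
E
```

```text
t 45.9 pos [0.4545 0.1827 0.2756] yaw 0.884 j6 0.92 F [-0.3 -0.7 -7.8] gap 7.4
 turn [0.002 0.    0.   ] shift [ -2.4 161.1   0.2]
```

View pics/o6.png

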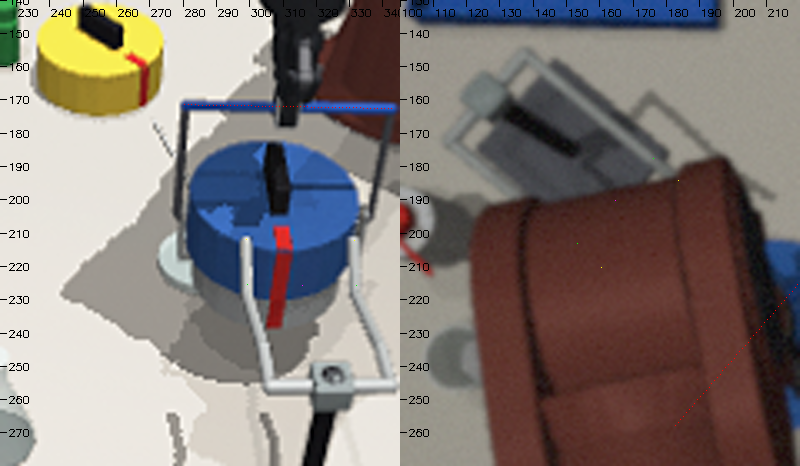

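That makes 15 pictures viewed by my recount, so one is left. The pail hangs level from the gripped bar at (285,107), square in front of the prongs at (247,240) and (354,240). Advancing over the seat.

>>> carry_out(
  plan=[
    [[4,-1,2,0,0,0,0],[4,-1,5,0,0,0,0],[4,0,8,0,0,0,0],[4,0,11,0,0,0,0],[4,0,13,0,0,0,0],[4,0,14,0,0,0,0],[4,0,14,0,0,0,0],[4,0,14,0,0,0,0],[4,0,14,0,0,0,0],[4,0,14,0,0,0,0]],
  ],
)

```text
time_s: 46.95
tool_pos: [0.5245, 0.2683, 0.2772]
ee_rot: [0.539, 1.503, -0.539]
ft_force: [0.3, -0.4, -7.8]
finger_gap: 0.0071
```

>>> carry_out(
  plan=[
    [[4,0,13,0,0,0,0],[4,0,12,0,0,0,0],[4,0,11,0,0,0,0],[4,0,9,0,0,0,0],[4,0,6,0,0,0,0],[4,0,2.5,0,0,0,0],[4,0,0,0,0,0,0],[4,0,0,0,0,0,0],[4,0,0,0,0,0,0],[4,0,0,0,0,0,0]],
  ],
)

```text
time_s: 47.95
tool_pos: [0.5576, 0.3081, 0.2778]
ee_rot: [0.539, 1.503, -0.539]
ft_force: [0.5, 0.0, -7.8]
finger_gap: 0.0074
```

```bash
python3 - <<'E'
from ov import *
go((.5585,.3077,.216,.882))
E
```

```text
t 48.0 pos [0.5576 0.3081 0.2778] yaw 0.882 j6 1.08 F [ 0.5  0.  -7.8] gap 7.4
 turn [-0.  0. -0.] shift [61.8  0.3  0.9]
```

Lower 55 mm gently, then creep while watching the force.

>>> carry_out(
  plan=[
    [[4,3,0,0,0,0,0],[4,6,0,0,0,0,0],[4,8,0,0,0,0,0],[4,8,0,0,0,0,0],[4,8,0,0,0,0,0],[4,7,0,0,0,0,0],[4,6,0,0,0,0,0],[4,5,0,0,0,0,0],[4,3,0,0,0,0,0],[4,0,0,0,0,0,0]],
  ],
)

```text
time_s: 48.95
tool_pos: [0.5576, 0.3083, 0.2232]
ee_rot: [0.539, 1.503, -0.539]
ft_force: [0.9, -0.9, -8.1]
finger_gap: 0.007
```

>>> carry_out(
  plan=[
    [[4,1,0,0,0,0,0],[4,1,0,0,0,0,0],[4,1,0,0,0,0,0],[4,1,0,0,0,0,0],[4,0,0,0,0,0,0],[4,0,0,0,0,0,0],[4,0,0,0,0,0,0],[4,0,0,0,0,0,0],[4,0,0,0,0,0,0],[4,0,0,0,0,0,0]],
  ],
)

```text
time_s: 49.95
tool_pos: [0.5586, 0.3089, 0.2206]
ee_rot: [0.54, 1.501, -0.537]
ft_force: [2.8, 3.7, 4.2]
finger_gap: 0.0071
```

>>> carry_out(
  plan=[
    [[4,0,1,0,0,0,0],[4,0,1,0,0,0,0],[4,0,1,0,0,0,0],[4,0,1,0,0,0,0],[4,0,0,0,0,0,0],[4,0,0,0,0,0,0],[4,0,0,0,0,0,0],[4,0,0,0,0,0,0],[4,0,0,0,0,0,0],[4,0,0,0,0,0,0]],
  ],
)

```text
time_s: 50.95
tool_pos: [0.5599, 0.3114, 0.2191]
ee_rot: [0.539, 1.504, -0.54]
ft_force: [0.4, -1.4, -5.4]
finger_gap: 0.0069
```

>>> carry_out(
  plan=[
    [[4,1,1,0,0,0,0],[4,0,1,0,0,0,0],[4,1,1,0,0,0,0],[4,0,0,0,0,0,0],[4,0,0,0,0,0,0],[4,0,0,0,0,0,0],[4,0,0,0,0,0,0],[4,0,0,0,0,0,0],[4,0,0,0,0,0,0],[4,0,0,0,0,0,0]],
  ],
)

```text
time_s: 51.95
tool_pos: [0.5603, 0.3118, 0.2186]
ee_rot: [0.536, 1.504, -0.543]
ft_force: [-11.2, -11.9, 11.5]
finger_gap: 0.0072
```

The bar met the front slope first, and now the rear slope, so the bottom of the V lies between. Back off 2.5 mm and rest.

>>> carry_out(
  plan=[
    [[4,0,-1,0,0,0,0],[4,0,-1,0,0,0,0],[4,0,-0.5,0,0,0,0],[4,0,0,0,0,0,0],[4,0,0,0,0,0,0],[4,0,0,0,0,0,0],[4,0,0,0,0,0,0],[4,0,0,0,0,0,0],[4,0,0,0,0,0,0],[4,0,0,0,0,0,0]],
  ],
)

```text
time_s: 52.95
tool_pos: [0.5601, 0.3116, 0.2187]
ee_rot: [0.539, 1.503, -0.539]
ft_force: [-5.0, -5.3, 6.2]
finger_gap: 0.0072
```

>>> carry_out(
  plan=[
    [[4,0,-1,0,0,0,0],[4,0,0,0,0,0,0],[4,0,0,0,0,0,0],[4,0,0,0,0,0,0],[9,0,0,0,0,0,0],[11,0,0,0,0,0,0],[13,0,0,0,0,0,0],[15,0,0,0,0,0,0],[17,0,0,0,0,0,0],[20,0,0,0,0,0,0]],
  ],
  force=30,
)

```text
time_s: 53.95
tool_pos: [0.56, 0.311, 0.2175]
ee_rot: [0.539, 1.503, -0.539]
ft_force: [0.2, 0.3, 0.9]
finger_gap: 0.0201
```

>>> carry_out(
  plan=[
    [[26,0,0,0,0,0,0],[32,0,0,0,0,0,0],[40,0,0,0,0,0,0],[40,0,0,0,0,0,0],[40,0,0,0,0,0,0],[40,0,0,0,0,0,0],[40,0,0,0,0,0,0],[40,0,0,0,0,0,0],[40,0,0,0,0,0,0],[40,0,0,0,0,0,0]],
  ],
)

```text
time_s: 54.95
tool_pos: [0.56, 0.311, 0.2176]
ee_rot: [0.539, 1.503, -0.539]
ft_force: [-0.6, -1.0, 0.5]
finger_gap: 0.0402
```

```bash
python3 - <<'E'
from h import *
go()
s=robot.capture("scene").astype(int);cv2.imwrite("pics/s9.png",s)
m=((s[:,:,2]-s[:,:,0]>70)&(s[:,:,2]>90)).astype(np.uint8)
k,l,st,c=cv2.connectedComponentsWithStats(m)
for j in range(1,k):
    if st[j,4]>20: print(st[j],c[j].round(1))
e=np.array([-np.sin(.882),np.cos(.882),0]);b=np.array([.560,.3112,.235])
print("bar pred",w2px("scene",[b-.092*e,b,b+.092*e]).round(1))
E
```

```text
t 55.0 pos [0.56   0.311  0.2176] yaw 0.882 j6 1.08 F [-0.6 -1.   0.5] gap 40.2
[ 112   78   56   42 1569] [139.9  97.9]
[123 210  36  29 313] [142.9 227.8]
[281 225  32   3  95] [296.7 226. ]
[326 225  25   3  74] [338.2 226. ]
[303 231   9  12  55] [306.3 235. ]
[284 233  19  22 266] [293.  244.6]
[318 233  20  20 187] [327.3 242.6]
[287 256  32  26 238] [303.  263.9]
[324 259  14  19  99] [330.1 265.7]
[ 202  298  121   86 4336] [257.1 346.3]
bar pred [[281.8 226.1]
 [315.6 226.5]
 [348.9 226.8]][ WARN:0@3.168] global loadsave.cpp:1063 imwrite_ Unsupported depth image for selected encoder is fallbacked to CV_8U.
```

The bar is at the seat in the image: columns 281 to 351, row 226, against a predicted 281.8 to 348.9 at row 226.5. It stays there with the fingers open. Retreating straight up.

>>> carry_out(
  plan=[
    [[40,-5,0,0,0,0,0],[40,-10,0,0,0,0,0],[40,-15,0,0,0,0,0],[40,-20,0,0,0,0,0],[40,-20,0,0,0,0,0],[40,-20,0,0,0,0,0],[40,0,-20,0,0,0,0],[40,0,-35,0,0,0,0],[40,0,-35,0,0,0,0],[40,0,-35,0,0,0,0]],
  ],
)

```text
time_s: 56.0
tool_pos: [0.4797, 0.2137, 0.3085]
ee_rot: [0.539, 1.502, -0.538]
ft_force: [-0.3, -1.8, 0.5]
finger_gap: 0.0401
```

>>> carry_out(
  plan=[
    [[40,0,-30,0,0,0,0],[40,0,-15,0,0,0,0],[40,0,0,0,0,0,0],[40,0,0,0,0,0,0],[40,0,0,0,0,0,0],[40,0,0,0,0,0,0],[40,0,0,0,0,0,0],[40,0,0,0,0,0,0],[40,0,0,0,0,0,0],[40,0,0,0,0,0,0]],
  ],
)

```text
time_s: 57.0
tool_pos: [0.4519, 0.1798, 0.3075]
ee_rot: [0.539, 1.503, -0.539]
ft_force: [-0.1, 0.5, 0.1]
finger_gap: 0.0402
```

```bash
python3 - <<'E'
from h import *
go()
s=view("scene","z1",150,120,240,180,3.33)
E
```

```text
t 57.0 pos [0.4519 0.1798 0.3075] yaw 0.882 j6 0.92 F [-0.1  0.5  0.1] gap 40.2
```

View pics/z1.png

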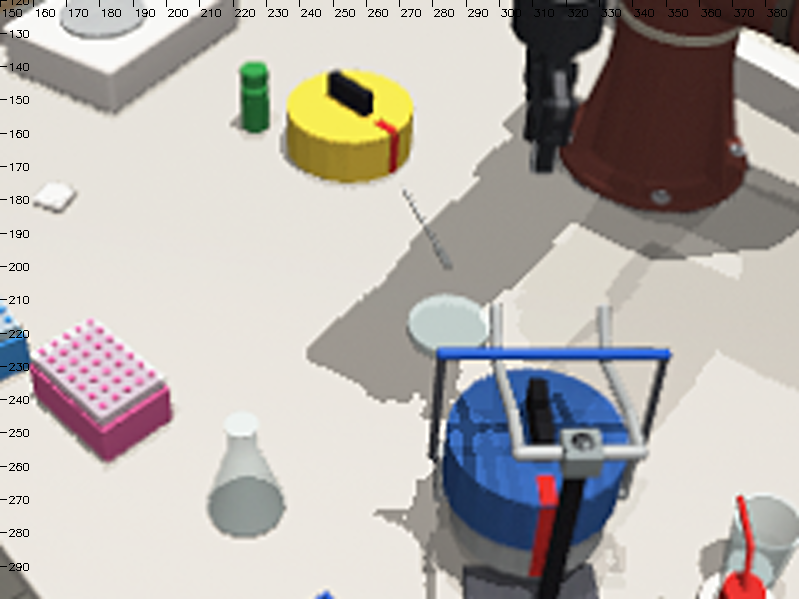

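The pail hangs level from both prongs, with the bar from (437,354) to (668,354), the lid on and its marks aligned at (545,490). The other items stand where they were. A quick stillness check, then I'll hand in.

>>> carry_out(
  plan=[
    [[40,0,0,0,0,0,0],[40,0,0,0,0,0,0],[40,0,0,0,0,0,0],[40,0,0,0,0,0,0],[40,0,0,0,0,0,0],[40,0,0,0,0,0,0],[40,0,0,0,0,0,0],[40,0,0,0,0,0,0],[40,0,0,0,0,0,0],[40,0,0,0,0,0,0]],
  ],
)

```text
time_s: 58.05
tool_pos: [0.4519, 0.1798, 0.3076]
ee_rot: [0.539, 1.503, -0.539]
ft_force: [0.7, 0.1, 0.5]
finger_gap: 0.0403
```

```bash
python3 - <<'E'
from h import *
def q():
    s=robot.capture("scene").astype(int);m=(s[:,:,2]-s[:,:,0]>70);m[:215]=0;m[295:]=0;m[:,:270]=0;y,x=np.nonzero(m);return x.mean().round(2),y.mean().round(2),len(x)
print([q() for _ in range(8)])
robot.finish_job()
E
```

```text
[(np.float64(309.49), np.float64(246.41), 1248), (np.float64(309.5), np.float64(246.47), 1252), (np.float64(309.42), np.float64(246.37), 1244), (np.float64(309.43), np.float64(246.44), 1245), (np.float64(309.49), np.float64(246.45), 1243), (np.float64(309.51), np.float64(246.44), 1246), (np.float64(309.51), np.float64(246.47), 1243), (np.float64(309.56), np.float64(246.52), 1251)]
the job is handed in; nothing more can be done
```

The job is done and handed in after about 58 s of robot time; no verdict was reported.

- **Packing:** All three amber bottles on the bench stand upright in the pail. I seated the blue lid with its red mark at the pail's red mark. It stopped at the height expected for fully home, about 8 mm lower than with the key on the rim.
- **Hanging:** I raised the bail with the pail standing on the bench, then lifted the pail by its bar and hung it on both prongs.
- **Last checks:** The bar lies level at the predicted seat position, within about 2 pixels, and the picture moved less than 0.2 pixel over the last 0.4 s. The gripper is well clear, and the other items in the last picture look unmoved.
- **Disagreements:** The two cameras differed by 2–4 mm on the lid and pail, within what the fits allowed. My picture count ran one or two too high in places; the true total is 16, the limit.

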